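# Empty the crockery cabinet and hang up the mugs

## Task

The mugs in the slatted cabinet are dry: pull the cabinet's flap all the way down, take out every mug and hang each by its handle on the hook of its own colour, and when all of them hang there, push the flap back up until it is fully shut. There may be two or three mugs; leave the jar, the bowl and the clay bird where they are.

Things in the scene. Friction and masses are not known exactly. Their poses are not given: they have to be found in the camera images.
- cabinet: Fixed slatted wedge-shaped cabinet, 394 mm wide, 223 deep, 214 high, no roof; front slopes back 45 deg under the flap. Origin on the bench below the middle of the hinge line; x points inward to the back, y along the hinge, z up. Inner floor at z = 30 mm, x = 8 to 213 mm (back wall); side walls at y = +-185 mm, up to 116 mm high (full height at the back posts, x > 180 mm). Mugs stand inside.
- flap (a joint): Flap of the cabinet, wooden frame with clear pane, 350 mm wide, 260 long, 12 thick, hinged at its bottom edge. 0 = shut (lying back 45 deg on the slope), 0.785 = upright, 2.356 rad = fully down, level in front of the cabinet. Stiff hinge: it stays where left and needs about 3 N at the handle.
- flap_handle (a point): Middle of the flap's handle: a round steel bar 12 mm thick and 120 mm long, parallel to the hinge, 38 mm beyond the flap's free edge in the plane of the flap (32 mm clear gap), on the circle of radius 298 mm about the hinge.
- flap_hinge (a point): Middle of the flap's hinge line, 35 mm above the bench; the line runs along the cabinet's y axis.
- mug_red: Small red mug, 64 mm across, 75 high, wall 4, about 0.18 kg; may be absent. Origin at the centre of its underside, z up through the mouth. Handle on its +y side: a square loop of 8 mm bar in the y-z plane, out to y = 64 mm; opening y = 32 to 56, z = 18 to 60 mm. Starts standing in the cabinet, handle pointing sideways along the hinge.
- mug_red_handle (a point): Centre of the opening of the red mug's handle, at (0, 44, 39) mm in the mug's frame.
- mug_blue: Small blue mug, 64 mm across, 75 high, wall 4, about 0.18 kg; may be absent. Origin at the centre of its underside, z up through the mouth. Handle on its +y side: a square loop of 8 mm bar in the y-z plane, out to y = 64 mm; opening y = 32 to 56, z = 18 to 60 mm. Starts standing in the cabinet, handle pointing sideways along the hinge.
- mug_blue_handle (a point): Centre of the opening of the blue mug's handle, at (0, 44, 39) mm in the mug's frame.
- mug_green: Small green mug, 64 mm across, 75 high, wall 4, about 0.18 kg; may be absent. Origin at the centre of its underside, z up through the mouth. Handle on its +y side: a square loop of 8 mm bar in the y-z plane, out to y = 64 mm; opening y = 32 to 56, z = 18 to 60 mm. Starts standing in the cabinet, handle pointing sideways along the hinge.
- mug_green_handle (a point): Centre of the opening of the green mug's handle, at (0, 44, 39) mm in the mug's frame.
- hook_red: Fixed hook with red foot disc, collar and tip ball, on a dark plank 20 mm thick; hooks 125 mm apart. Origin at the foot of its post, on the plank; z up. Post 12 mm thick, 210 high. An 8 mm bar runs out along -x: centre line from (0, 0, 206) down to its dip (-50, 0, 196), up to the tip ball (12 mm across) at (-66, 0, 213) mm. A mug hangs in the dip.
- hook_blue: Fixed hook with blue foot disc, collar and tip ball, on a dark plank 20 mm thick; hooks 125 mm apart. Origin at the foot of its post, on the plank; z up. Post 12 mm thick, 210 high. An 8 mm bar runs out along -x: centre line from (0, 0, 206) down to its dip (-50, 0, 196), up to the tip ball (12 mm across) at (-66, 0, 213) mm. A mug hangs in the dip.
- hook_green: Fixed hook with green foot disc, collar and tip ball, on a dark plank 20 mm thick; hooks 125 mm apart. Origin at the foot of its post, on the plank; z up. Post 12 mm thick, 210 high. An 8 mm bar runs out along -x: centre line from (0, 0, 206) down to its dip (-50, 0, 196), up to the tip ball (12 mm across) at (-66, 0, 213) mm. A mug hangs in the dip.
- salt_jar: White salt jar with wooden lid, 64 mm across, 100 mm high; a bystander to be left alone. Origin at the centre of its underside.
- clay_bowl: Terracotta bowl, 90 mm across, 40 mm high; a bystander to be left alone. Origin at the centre of its underside.
- clay_bird: Blue glazed clay bird figure, 60 mm across, 82 mm high; a bystander to be left alone. Origin at the centre of its underside.

How it is judged:
By the outcome, as a careful person would: the job done as asked, in the order asked, and still so for the second after the job is handed in, with the robot touching nothing.
Of mug_red, mug_blue, mug_green only 2 to 3 are there at a start; the rules pass over those that are not, and their reading is None.
At some moment in a run one of mug_red, mug_blue, mug_green may be knocked a few centimetres aside while the robot is not near it.
It also fails if it takes over 208 s, if anything falls off the work surface, if the arm or the gripper's body presses on something with over 40 N, if the wrist force passes 120 N, or if a joint passes its speed limit or range.

## Robot

A 6-joint arm with a two-finger parallel gripper is mounted at the origin on the work surface. World frame = base frame: x ahead of the robot, y to its left, z up, the work surface at z = 0. Lengths are in mm, angles in rad, forces in N, time in s.
With the tool pointing down it reaches from about 250 to 775 mm from the base axis. Payload 4 kg.
Tool frame: the origin (TCP) lies on the centre line of the jaws, within the pads' length; the fingertips stand 25 mm ahead of it and the grasp point (between the pads) lies 6 mm ahead of it (arm.tcp_to_tips is the distance from the TCP to the fingertips, in mm); z points along the fingers, y is the line along which they close (so a half turn about z gives the same grasp; the last joint's range is limited). The gripper opens to 85 mm and grips with 20 to 120 N. Pads are 22 mm wide; open, the fingers measure 114 mm over their backs; the gripper's body (76 mm by 85 mm) begins 54 mm behind the grasp point. The pads swing forward as they close: fully open they stand 13 mm farther back than shut.
Start: joints at [1.103, 0.087, 1.371, -0, 1.684, -0.103], TCP at [196.228, 513.819, 256.341] pointing down, gripper open.
Joint ranges: [-3.1, 3.1], [-0.76, 2.03], [0.27, 2.55], [-1.08, 4.22], [0.17, 2.65], [-2.57, 2.57]. Speed limits (rad/s): [2.79, 2.79, 3.14, 3.14, 3.14, 3.14].

## Interface

Orientations are given as a rotation vector (axis times angle).
In Python, from station import readout, cams, arm gives the robot as it stands.
- The arm moves only by the tool apply_moves, never from a script. Its argument "commands" is a list of rows, each an object with "xyz": the shift along the tool's x, y, z as a fraction of full scale, a list of three; "yaw": the turn about the tool's z as a fraction of full scale; "jaw": the opening, from -1 (shut) to 1 (fully open). A call has exactly 5 rows; each row is the pose to reach, as a shift and turn from the pose commanded when the call began, along the tool's axes at that moment; what a row does not reach only later rows make up. Full scale, the value 1, is 10 cm for a shift and 120 degrees for a turn. A row lasts 1/12 s, in which the tool goes at most 41.7 mm and 7.16 degrees, less where a joint would pass 70% of its speed; a pose out of reach is approached as far as the arm can. A call with a number of a shift or a turn outside -1 to 1 is refused whole. A call with a gripper value outside its range is refused whole. The fingers move at their own pace and stop on an object; the grip force is fixed at half the most. Time passes only in rows, so rows that repeat a pose let the fingers close, or fill a call up. It gives the time, the measured TCP pose, the force, the opening and the grip force at its end, in the units of the state.
- readout.get_obs(): the state, without advancing time (a new reading comes with each control period).
- cams.camera(name): name is "scene" or "top" or "wrist"; returns the picture (400x640x3 uint8, red, green, blue); there is no depth.
- cams.camera_model(name): a dict with "intrinsics" (3x3 intrinsics, pixels), "xyz" and "orientation" of the camera in the world; the wrist camera has in their place "T_tool_cam" (4x4, takes a point from camera to tool coordinates, whose origin is the TCP and whose axes are the flange's). Camera axes: x right, y up, looking along -z (the intrinsics and any distortion apply to the point x, -y, -z); pixel columns grow to the right and rows downward; lengths in mm; the calibration is good to about 2 mm. A picture is of the moment at which its call begins: read the wrist's pose just before it. camera_model takes no time and is no camera call.
- arm.close_job(): hands the job in; it is judged then, once.
The state is a dict: "time_s": time; "joint_positions": joint angles; "joint_velocities": joint speeds; "joint_torque": joint torques, N m; "tcp_pos": TCP position; "orientation": TCP orientation; "force": force on the tool from outside, world axes, zero at the start; "wrist_torque": the same for the moment, N m; "finger_gap": finger opening in mm; "grasp_force": force on a finger pad.
Only numpy, scipy, OpenCV 4.12 (cv2) and the standard library are available. Lean on these libraries where they do the work, as an engineer would, in place of code of your own. Each camera call takes 0.05 s, during which the arm holds its last target. There are 200 camera calls.

## Working session

There is one attempt and no reset: what is moved stays moved. The work goes in short steps, Python scripts to look and compute and a tool call to move; the robot and the scene stay as the last step left them, time stands still between calls to the robot, and variables do not carry over. Pictures are saved under pics/ and viewed, at most 14 in all, crops included, and the job is handed in when it is done.

Besides the shell and the picture viewer there is one more tool, called after ">>>" as name(argument=value, ...) on one line, values as JSON. apply_moves: Moves the arm, as the interface text tells. Its arguments: {"type":"object","properties":{"commands":{"type":"array","items":{"type":"object","properties":{"xyz":{"type":"array","items":{"type":"number","minimum":-1,"maximum":1}},"yaw":{"type":"number","minimum":-1,"maximum":1},"jaw":{"type":"number"}}}}},"required":["commands"]}

```bash
ls; mkdir -p pics
cat > h.py <<'E'
import numpy as np, cv2
from scipy.spatial.transform import Rotation as R
from station import readout, cams, arm
def save(cam,fn):
    im=cams.camera(cam); cv2.imwrite('pics/'+fn,im[:,:,::-1]); return im
E
python3 - <<'E'
from h import *
o=readout.get_obs(); print({k:np.round(v,3) for k,v in o.items()})
for c in('scene','top','wrist'): print(cams.camera_model(c))
a=save('scene','s0.png'); b=save('top','t0.png')
E
```

```text
pics
{'time_s': np.float64(0.0), 'joint_positions': array([ 1.103,  0.088,  1.372, -0.   ,  1.684, -0.103]), 'joint_velocities': array([ 0.001,  0.002, -0.002,  0.002, -0.001,  0.001]), 'joint_torque': array([-1.0000e-03, -3.5188e+01, -3.1327e+01, -0.0000e+00,  1.1000e-02,
       -0.0000e+00]), 'tcp_pos': array([196.027, 513.406, 255.104]), 'orientation': array([-5.700e-01, -3.089e+00,  3.000e-03]), 'force': array([-0.322,  0.248, -0.323]), 'wrist_torque': array([ 0.024,  0.033, -0.028]), 'grasp_force': np.float64(0.0), 'finger_gap': np.float64(85.171)}
{'intrinsics': array([[449.48074211,   0.        , 322.71521766],
       [  0.        , 449.48074211, 196.8255618 ],
       [  0.        ,   0.        ,   1.        ]]), 'xyz': array([ 642.97780023, -318.79516694, 1175.20046965]), 'orientation': array([0.32737511, 0.032521  , 0.18621578])}
{'intrinsics': array([[464.31055217,   0.        , 315.8279127 ],
       [  0.        , 464.31055217, 207.414978  ],
       [  0.        ,   0.        ,   1.        ]]), 'xyz': array([ 355.16237159,   12.68437467, 1474.05602815]), 'orientation': array([ 0.12296989, -0.13903456, -1.55480903])}
{'intrinsics': array([[344.63352506,   0.        , 310.1561722 ],
       [  0.        , 344.63352506, 202.35198627],
       [  0.        ,   0.        ,   1.        ]]), 'T_tool_cam': array([[ 2.10642626e-04,  9.63144505e-01,  2.68984418e-01,
         6.89731422e+01],
       [ 9.99999978e-01, -2.03789811e-04, -5.33993202e-05,
        -1.06806263e+00],
       [ 3.38502191e-06,  2.68984423e-01, -9.63144527e-01,
        -1.17605959e+02],
       [ 0.00000000e+00,  0.00000000e+00,  0.00000000e+00,
         1.00000000e+00]])}
```

View pics/s0.png

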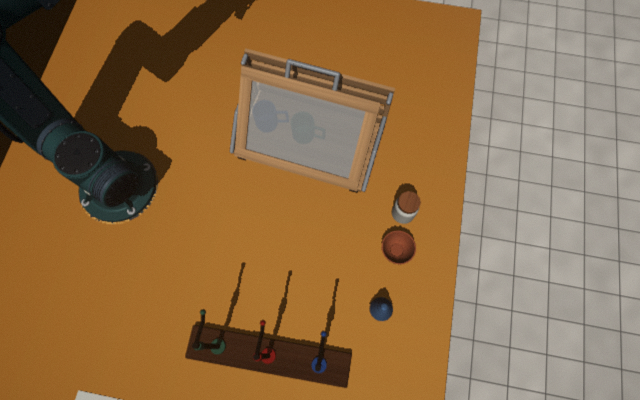

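View pics/t0.png

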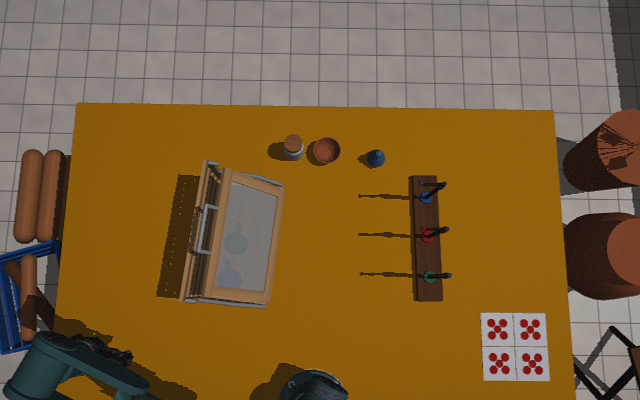

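The scene picture shows the cabinet at (315,120), with a blue mug (265,115) and a green mug (303,127) behind the pane. The hooks are green, red and blue at (217,347), (267,355) and (320,365). The bystanders are on the right. I'll enlarge for measuring.

Run:
```python
import cv2, numpy as np
s=cv2.imread('pics/s0.png'); t=cv2.imread('pics/t0.png')
def crop(im,x0,y0,x1,y1,f):
    c=cv2.resize(im[y0:y1,x0:x1],None,fx=f,fy=f,interpolation=cv2.INTER_CUBIC)
    c=cv2.convertScaleAbs(c,alpha=1.5)
    for x in range(-(-x0//20)*20,x1,20): cv2.putText(c,str(x),((x-x0)*f,8),0,.3,(255,255,255),1);cv2.line(c,((x-x0)*f,10),((x-x0)*f,16),(255,255,255),1)
    for y in range(-(-y0//20)*20,y1,20): cv2.putText(c,str(y),(0,(y-y0)*f+3),0,.3,(255,255,255),1);cv2.line(c,(20,(y-y0)*f),(26,(y-y0)*f),(255,255,255),1)
    return c
cv2.imwrite('pics/c1.png',crop(s,225,45,405,195,4)[:600,:800])
a=crop(s,180,300,360,395,4)
cv2.imwrite('pics/c2.png',a)
b=crop(t,150,150,460,315,2); c=crop(t,400,170,460,310,4)
cv2.imwrite('pics/c3.png',crop(t,160,150,300,315,3))
```

```text
(no output)
```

View pics/c1.png

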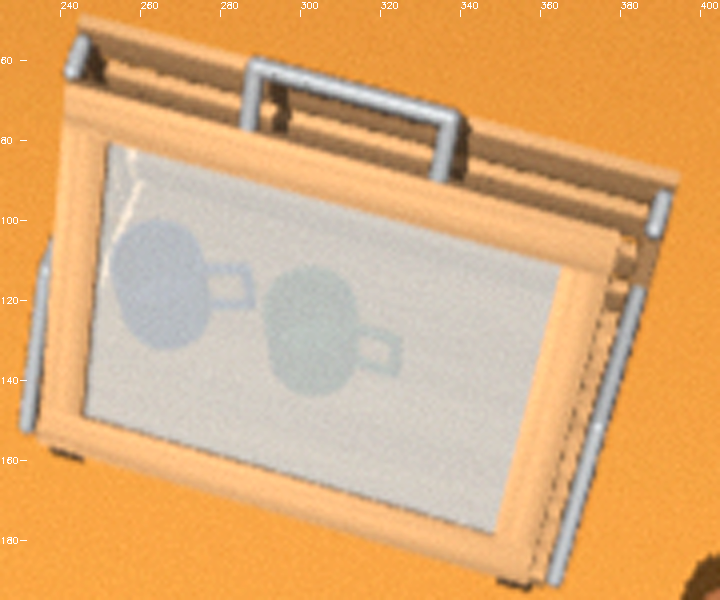

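View pics/c2.png

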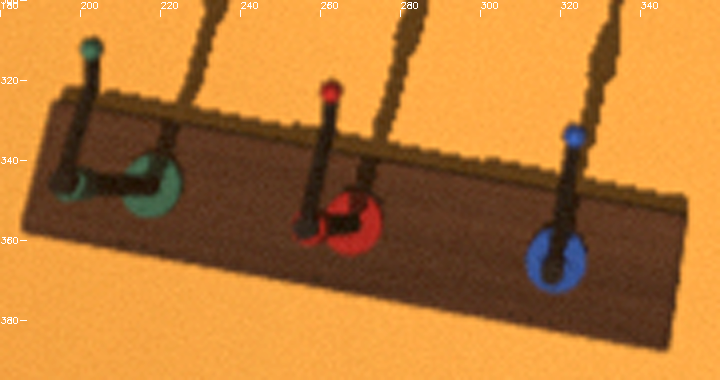

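```bash
cat >> h.py <<'E'
from scipy.optimize import least_squares
def proj(cam,P):
    m=cams.camera_model(cam)
    if cam=='wrist':
        o=readout.get_obs();T=m['T_tool_cam'];Rw=R.from_rotvec(o['orientation']).as_matrix()
        C=Rw@T[:3,3]+o['tcp_pos'];Q=Rw@T[:3,:3]
    else: C=m['xyz'];Q=R.from_rotvec(m['orientation']).as_matrix()
    p=(np.atleast_2d(P)-C)@Q; p=p*[1,-1,-1]; p=p@m['intrinsics'].T
    return p[:,:2]/p[:,2:]
def world(pose,P):
    x,y,a=pose;P=np.atleast_2d(P).astype(float);c,s=np.cos(a),np.sin(a)
    return np.c_[x+c*P[:,0]-s*P[:,1],y+s*P[:,0]+c*P[:,1],P[:,2]]
def fit(P,uv,x0,cam='scene'):
    r=least_squares(lambda q:(proj(cam,world(q,P))-uv).ravel(),x0,x_scale=[100,100,1])
    return r.x,r.fun.reshape(-1,2)
def atz(cam,uv,z):
    return least_squares(lambda q:(proj(cam,[q[0],q[1],z])-uv).ravel(),[400,0],x_scale=100).x
E
python3 - <<'E'
from h import *
np.set_printoptions(precision=3,suppress=True)
D=np.array
P=D([[210.7,54,245.7],[210.7,-54,245.7],[223,197,214],[223,-197,214]])
uv=D([[287.5,61.5],[338,74],[244,48.5],[394,88.5]])
q,f=fit(P,uv,[500,100,1.3]);print('cab',q,f)
print(proj('scene',world(q,[[0,175,35],[0,-175,35]])), proj('top',world(q,P)),proj('top',world(q,[[0,175,35],[0,-175,35]])))
P=D([[0,125,20],[0,0,20],[0,-125,20],[-66,125,233],[-66,0,233],[-66,-125,233]])
uv=D([[216,346.2],[266.5,355.5],[318.5,365],[202.7,312.3],[262.5,323],[323.3,334]])
q,f=fit(P,uv,[500,-500,-1.6]);print('hooks',q,f)
P2=P*[1,-1,1]
q,f=fit(P2,uv,[500,-500,-1.6]);print('hooks',q,f);print(proj('top',world(q,P2)))
E
```

```text
cab [475.765 107.712   1.458] [[ 5.678 -0.873]
 [-2.374 -2.14 ]
 [-1.834  1.686]
 [-1.536  1.566]]
[[232.314 157.959]
 [354.166 193.403]] [[193.172 249.455]
 [199.955 209.331]
 [182.504 303.371]
 [206.737 160.495]] [[272.498 303.084]
 [287.949 190.94 ]]
hooks [ 510.514 -276.593   -4.685] [[  9.042 -32.681]
 [  7.701 -33.678]
 [  5.45  -34.776]
 [ -7.299  26.59 ]
 [ -5.897  26.453]
 [ -4.577  26.175]]
hooks [ 511.988 -357.021   -1.557] [[ 1.355  0.096]
 [ 0.953  0.219]
 [-0.285  0.267]
 [-0.68  -0.441]
 [-0.545 -0.116]
 [-0.455  0.084]]
[[430.25  276.658]
 [428.513 236.562]
 [426.825 197.588]
 [425.852 275.181]
 [423.896 228.361]
 [422.004 183.069]]
```

View pics/c3.png

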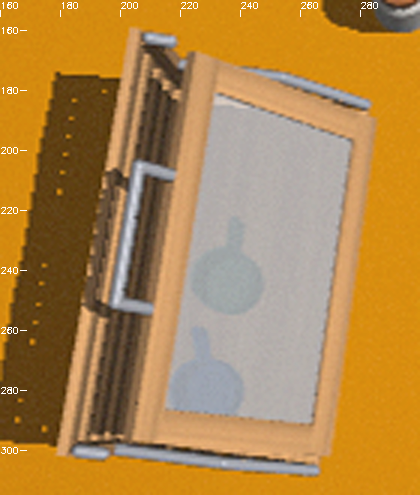

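Run:
```python
from h import *
np.set_printoptions(precision=3,suppress=True)
D=np.array
# handle ends, outer back top corners, flap bottom corners
P=D([[210.7,57,245.7],[210.7,-57,245.7],[223,197,214],[223,-197,214],[-4,175,39],[-4,-175,39]])
S=D([[287.5,61.5],[338,74],[244,48.5],[394,88.5],[235.5,155],[353.5,190]])
T=D([[197.5,251],[203.5,204.5],[180.5,300.5],[202,159.5],[270,301.5],[284.5,189]])
r=least_squares(lambda q:np.r_[(proj('scene',world(q,P))-S).ravel(),(proj('top',world(q,P))-T).ravel()],[476,108,1.458],x_scale=[100,100,1],loss='soft_l1')
print(r.x);q=r.x
print(proj('scene',world(q,P))-S);print(proj('top',world(q,P))-T)
print('handle',world(q,[[210.7,0,245.7]]))
# mugs: handle opening pixel both cams, triangulate; mug body
for n,a,b in (('blue h',(282.5,117),(224.5,263)),('green h',(318,133),(236.5,227)),('blue rim',(263,113),(230,279)),('green rim',(301.5,125),(236,243))):
    X=least_squares(lambda p:np.r_[(proj('scene',p)-a).ravel(),(proj('top',p)-b).ravel()],[450,200,80],x_scale=100)
    print(n,X.x,X.fun)
```

```text
[479.48  113.429   1.46 ]
[[ 6.306 -2.901]
 [ 0.592 -3.657]
 [-0.093  0.141]
 [ 0.143 -0.358]
 [-2.201  2.118]
 [ 2.111  2.402]]
[[-6.6   -1.683]
 [-5.497  2.489]
 [ 0.046  1.611]
 [ 2.584 -0.183]
 [ 1.961  0.539]
 [ 2.745  0.646]]
handle [[502.858 322.828 245.7  ]]
blue h [416.667 272.738  49.196] [ 1.259 -0.612  0.852  1.248]
green h [525.703 239.201  55.819] [ 1.465 -0.681  0.956  1.516]
blue rim [370.487 247.168  99.011] [ 0.493 -0.246  0.347  0.484]
green rim [477.676 236.282  87.67 ] [ 0.22  -0.105  0.148  0.225]
```

Run:
```python
from h import *
np.set_printoptions(precision=1,suppress=True)
def tri(n,a,b):
    X=least_squares(lambda p:np.r_[(proj('scene',p)-a).ravel(),(proj('top',p)-b).ravel()],[450,200,80],x_scale=100)
    print(n,X.x,X.fun)
# top crop px/3 + (160,150)
t=lambda x,y:(x/3+160,y/3+150)
s=lambda x,y:(x/4+225,y/4+45)
tri('bar L(+y)',s(255,65),t(117,303))
tri('bar R',s(457,117),t(138,162))
tri('back L',s(80,14),t(60,453))
tri('back R',s(678,178),t(130,30))
tri('flap free L',s(64,88),t(152,447))
tri('flap free R',s(625,237),t(190,55))
tri('flap hinge L',s(42,437),t(325,455))
tri('flap hinge R',s(530,575),t(375,117))
tri('rail frontR',s(555,583),t(370,106))
tri('rail frontL',s(27,432),t(318,470))
```

```text
bar L(+y) [440.8 302.  270.5] [-0.2  0.1 -0.1 -0.2]
bar R [564.5 290.7 267.9] [-0.2  0.1 -0.1 -0.2]
back L [311.  358.5 213.3] [ 0.1 -0.   0.1  0.1]
back R [702.5 320.6 197.2] [ 0. -0.  0.  0.]
flap free L [323.6 273.5 252.8] [-2.1  1.  -1.5 -2. ]
flap free R [674.6 259.4 218.7] [-0.3  0.1 -0.2 -0.3]
flap hinge L [306.4 141.   31.6] [-0.2  0.1 -0.1 -0.2]
flap hinge R [655.   97.7  46.3] [-0.5  0.2 -0.3 -0.5]
rail frontR [672.9 105.1  19.2] [-0.5  0.2 -0.3 -0.6]
rail frontL [290.6 149.   16.3] [-0.1  0.1 -0.1 -0.1]
```

```bash
cat >> h.py <<'E'
def plan(c,pts):
    """c=(x,y,z,phi deg) commanded (phi=heading of tool y); pts same; prints fractions per call"""
    for p in pts:
        a=np.radians(c[3]); ty=np.array([np.cos(a),np.sin(a),0]); tz=np.array([0,0,-1.]); tx=np.cross(ty,tz)
        d=np.array(p[:3])-c[:3]
        dy=(c[3]-p[3]+180)%360-180
        print(p,'-> xyz',np.round([d@tx/100,d@ty/100,d@tz/100],3),'yaw',round(dy/120,3),'dist',round(np.linalg.norm(d)))
        c=p
def phi():
    M=R.from_rotvec(readout.get_obs()['orientation']).as_matrix(); return np.degrees(np.arctan2(M[1,1],M[0,1]))
E
python3 - <<'E'
from h import *
np.set_printoptions(precision=3,suppress=True)
D=np.array
P=D([[223,197,214],[223,-197,214],[0,175,35],[0,-175,35]])
S=D([[245,48.5],[394.5,89.5],[235.5,155],[356,189.5]])
T=D([[180,301],[203,160],[269,301.7],[285.5,189]])
f=lambda q:np.r_[(proj('scene',world(q,P))-S).ravel(),(proj('top',world(q,P))-T).ravel()]
r=least_squares(f,[476,108,1.458],x_scale=[100,100,1])
print(r.x,r.fun.reshape(-1,2))
M=R.from_rotvec(readout.get_obs()['orientation']).as_matrix();print(M,phi())
a=np.degrees(r.x[2]);print(a)
q=r.x
bar=world(q,[[298*np.cos(.92),0,35+298*np.sin(.92)]]);print(bar)
E
```

```text
[480.321 116.116   1.456] [[-0.172 -0.805]
 [ 0.345 -1.951]
 [-0.803  0.439]
 [ 0.331  1.37 ]
 [-0.637  0.48 ]
 [ 0.896 -1.202]
 [ 0.705 -0.185]
 [-0.119  0.5  ]]
[[-0.934  0.357 -0.001]
 [ 0.357  0.934 -0.002]
 [ 0.    -0.002 -1.   ]] 69.09917553345872
83.44931781411093
[[500.917 295.472 272.089]]
```

Run:
```python
from h import *
plan((196.2,513.8,256.3,69.1),[(196.2,513.8,356.3,69.1),(275,455,356.3,83.5),(350,400,356.3,83.5),(430,345,356.3,83.5),(501,296,356.3,83.5)])
```

```text
(196.2, 513.8, 356.3, 69.1) -> xyz [ 0.  0. -1.] yaw 0.0 dist 100
(275, 455, 356.3, 83.5) -> xyz [-0.946 -0.268  0.   ] yaw -0.12 dist 98
(350, 400, 356.3, 83.5) -> xyz [-0.807 -0.462  0.   ] yaw 0.0 dist 93
(430, 345, 356.3, 83.5) -> xyz [-0.857 -0.456  0.   ] yaw 0.0 dist 97
(501, 296, 356.3, 83.5) -> xyz [-0.761 -0.406  0.   ] yaw 0.0 dist 86
```

>>> apply_moves(commands=[{"xyz": [0,0,-1],"yaw": 0,"jaw": 0.1},{"xyz": [0,0,-1],"yaw": 0,"jaw": 0.1},{"xyz": [0,0,-1],"yaw": 0,"jaw": 0.1},{"xyz": [0,0,-1],"yaw": 0,"jaw": 0.1},{"xyz": [0,0,-1],"yaw": 0,"jaw": 0.1}])

```text
time_s: 0.52
tcp_pos: [196.4, 514.1, 357.6]
orientation: [0.57, 3.089, 0.004]
force: [0.2, -0.7, -1.1]
finger_gap: 47.0
grasp_force: 0.0
```

>>> apply_moves(commands=[{"xyz": [-0.3,-0.08,0],"yaw": -0.05,"jaw": 0.1},{"xyz": [-0.6,-0.16,0],"yaw": -0.1,"jaw": 0.1},{"xyz": [-0.946,-0.268,0],"yaw": -0.12,"jaw": 0.1},{"xyz": [-0.946,-0.268,0],"yaw": -0.12,"jaw": 0.1},{"xyz": [-0.946,-0.268,0],"yaw": -0.12,"jaw": 0.1}])

```text
time_s: 0.93
tcp_pos: [276.0, 453.8, 353.9]
orientation: [-0.184, -3.134, 0.005]
force: [-0.2, 0.5, 1.3]
finger_gap: 46.7
grasp_force: 0.0
```

>>> apply_moves(commands=[{"xyz": [-0.27,-0.15,0],"yaw": 0,"jaw": 0.1},{"xyz": [-0.54,-0.31,0],"yaw": 0,"jaw": 0.1},{"xyz": [-0.807,-0.462,0],"yaw": 0,"jaw": 0.1},{"xyz": [-0.807,-0.462,0],"yaw": 0,"jaw": 0.1},{"xyz": [-0.807,-0.462,0],"yaw": 0,"jaw": 0.1}])

```text
time_s: 1.35
tcp_pos: [350.0, 399.8, 354.7]
orientation: [-0.181, -3.134, 0.002]
force: [-0.7, 0.1, -0.3]
finger_gap: 46.4
grasp_force: 0.0
```

>>> apply_moves(commands=[{"xyz": [-0.28,-0.15,0],"yaw": 0,"jaw": 0.1},{"xyz": [-0.57,-0.3,0],"yaw": 0,"jaw": 0.1},{"xyz": [-0.857,-0.456,0],"yaw": 0,"jaw": 0.1},{"xyz": [-0.857,-0.456,0],"yaw": 0,"jaw": 0.1},{"xyz": [-0.857,-0.456,0],"yaw": 0,"jaw": 0.1}])

```text
time_s: 1.77
tcp_pos: [429.7, 345.5, 355.1]
orientation: [-0.179, -3.134, 0.001]
force: [-1.2, 1.1, 0.6]
finger_gap: 46.7
grasp_force: 0.0
```

>>> apply_moves(commands=[{"xyz": [-0.25,-0.13,0],"yaw": 0,"jaw": 0.1},{"xyz": [-0.5,-0.27,0],"yaw": 0,"jaw": 0.1},{"xyz": [-0.761,-0.406,0],"yaw": 0,"jaw": 0.1},{"xyz": [-0.761,-0.406,0],"yaw": 0,"jaw": 0.1},{"xyz": [-0.761,-0.406,0],"yaw": 0,"jaw": 0.1}])

```text
time_s: 2.18
tcp_pos: [500.3, 297.1, 355.4]
orientation: [-0.177, -3.134, -0.0]
force: [0.2, -0.0, 0.4]
finger_gap: 47.2
grasp_force: 0.0
```

Run:
```python
from h import *
o=readout.get_obs();print(o['tcp_pos'],phi(),o['finger_gap'],o['time_s'])
save('wrist','w1.png')
bar=np.array([501,296,270.]);d=np.array([-np.sin(1.456),np.cos(1.456),0])
print(proj('wrist',[bar,bar+60*d,bar-60*d]))
```

```text
[500.295442   297.13516828 355.44560754] 83.54115097695498 47.21347040935822 2.1833
[[309.10030616 223.84799145]
 [309.37563542 125.47897547]
 [308.86319103 308.56394878]]
```

View pics/w1.png

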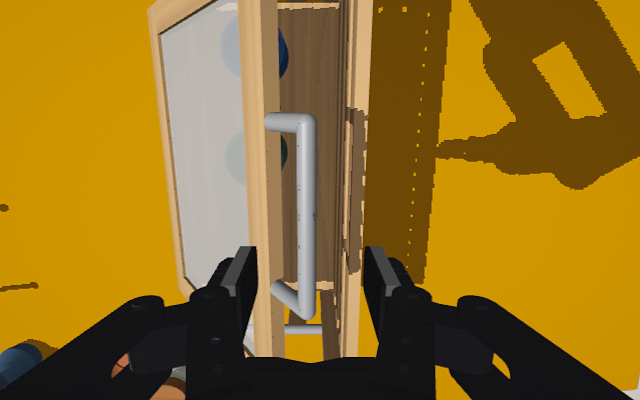

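The wrist view shows the bar at u≈307, v 115–318. It lies between the fingers as predicted, so I'll descend and grip.

>>> apply_moves(commands=[{"xyz": [0,0,0.25],"yaw": 0,"jaw": 0.1},{"xyz": [0,0,0.5],"yaw": 0,"jaw": 0.1},{"xyz": [0,0,0.6],"yaw": 0,"jaw": 0.1},{"xyz": [0,0,0.7],"yaw": 0,"jaw": 0.1},{"xyz": [0,0,0.72],"yaw": 0,"jaw": 0.1}])

```text
time_s: 2.65
tcp_pos: [499.5, 296.9, 282.6]
orientation: [-0.175, -3.134, 0.002]
force: [-0.9, 0.5, 0.8]
finger_gap: 46.8
grasp_force: 0.0
```

>>> apply_moves(commands=[{"xyz": [0,0,0],"yaw": 0,"jaw": -0.5},{"xyz": [0,0,0],"yaw": 0,"jaw": -1},{"xyz": [0,0,0],"yaw": 0,"jaw": -1},{"xyz": [0,0,0],"yaw": 0,"jaw": -1},{"xyz": [0,0,0],"yaw": 0,"jaw": -1}])

```text
time_s: 3.07
tcp_pos: [501.4, 296.5, 286.0]
orientation: [0.178, 3.134, 0.003]
force: [-0.2, 1.0, 2.2]
finger_gap: 9.6
grasp_force: 58.6
```

>>> apply_moves(commands=[{"xyz": [0,0,0],"yaw": 0,"jaw": -1},{"xyz": [0,0,0],"yaw": 0,"jaw": -1},{"xyz": [0,0,0],"yaw": 0,"jaw": -1},{"xyz": [0,0,0],"yaw": 0,"jaw": -1},{"xyz": [0,0,0],"yaw": 0,"jaw": -1}])

```text
time_s: 3.48
tcp_pos: [501.4, 296.8, 285.7]
orientation: [0.177, 3.134, 0.004]
force: [0.7, 2.4, 5.6]
finger_gap: 9.7
grasp_force: 58.9
```

Run:
```python
from h import *
o=readout.get_obs();print(o['tcp_pos'],phi(),o['finger_gap'],o['grasp_force'],o['force'])
# arc: bar relative to hinge, steps of angle; cabinet-frame steps in tool axes (tool y=cab x, tool z=-z)
a=np.radians(np.arange(52,181,16)); a[-1]=np.pi
r=298*np.c_[np.cos(a),np.sin(a)]
print(np.degrees(a));print(np.round(np.diff(r,axis=0)*[1,-1]/100,3))
```

```text
[501.40610044 296.82705931 285.69919219] 83.5283710540769 9.659217627891174 58.89391601085663 [0.6716306  2.43673934 5.64703327]
[ 52.  68.  84. 100. 116. 132. 148. 164. 180.]
[[-0.718 -0.415]
 [-0.805 -0.201]
 [-0.829  0.029]
 [-0.789  0.256]
 [-0.688  0.464]
 [-0.533  0.635]
 [-0.337  0.758]
 [-0.115  0.821]]
```

The 9.7 mm gap and the upward force mean I'm holding only the top of the bar. I'll reopen, go lower and regrip.

>>> apply_moves(commands=[{"xyz": [0,0,0],"yaw": 0,"jaw": -0.2},{"xyz": [0,0,0],"yaw": 0,"jaw": -0.2},{"xyz": [0,0,0.05],"yaw": 0,"jaw": -0.2},{"xyz": [0,0,0.1],"yaw": 0,"jaw": -0.2},{"xyz": [0,0,0.13],"yaw": 0,"jaw": -0.2}])

```text
time_s: 3.9
tcp_pos: [500.6, 295.6, 269.4]
orientation: [-0.179, -3.134, 0.003]
force: [-0.5, 0.1, 0.1]
finger_gap: 33.8
grasp_force: 0.0
```

>>> apply_moves(commands=[{"xyz": [0,0,0],"yaw": 0,"jaw": -1},{"xyz": [0,0,0],"yaw": 0,"jaw": -1},{"xyz": [0,0,0],"yaw": 0,"jaw": -1},{"xyz": [0,0,0],"yaw": 0,"jaw": -1},{"xyz": [0,0,0],"yaw": 0,"jaw": -1}])

```text
time_s: 4.32
tcp_pos: [500.8, 296.1, 270.7]
orientation: [-0.178, -3.135, 0.0]
force: [-0.8, 0.6, -4.4]
finger_gap: 10.4
grasp_force: 58.3
```

>>> apply_moves(commands=[{"xyz": [0,0,0],"yaw": 0,"jaw": -1},{"xyz": [0,0,0],"yaw": 0,"jaw": -1},{"xyz": [0,0,0],"yaw": 0,"jaw": -1},{"xyz": [0,0,0],"yaw": 0,"jaw": -1},{"xyz": [0,0,0],"yaw": 0,"jaw": -1}])

```text
time_s: 4.73
tcp_pos: [500.7, 295.8, 270.9]
orientation: [-0.178, -3.136, 0.001]
force: [-0.4, -0.0, -5.4]
finger_gap: 10.1
grasp_force: 58.3
```

Run:
```python
import numpy as np
for a0 in list(range(52,164,16))+[164]:
    a=np.radians(a0+3.2*np.arange(1,6));a0=np.radians(a0)
    print(np.round(np.degrees(a0)),[(round(2.98*(np.cos(x)-np.cos(a0)),2),round(-2.98*(np.sin(x)-np.sin(a0)),2)) for x in a])
```

```text
52.0 [(np.float64(-0.13), np.float64(-0.1)), (np.float64(-0.27), np.float64(-0.19)), (np.float64(-0.42), np.float64(-0.27)), (np.float64(-0.57), np.float64(-0.35)), (np.float64(-0.72), np.float64(-0.41))]
68.0 [(np.float64(-0.16), np.float64(-0.06)), (np.float64(-0.31), np.float64(-0.11)), (np.float64(-0.48), np.float64(-0.15)), (np.float64(-0.64), np.float64(-0.18)), (np.float64(-0.8), np.float64(-0.2))]
84.0 [(np.float64(-0.17), np.float64(-0.01)), (np.float64(-0.33), np.float64(-0.02)), (np.float64(-0.5), np.float64(-0.01)), (np.float64(-0.66), np.float64(0.0)), (np.float64(-0.83), np.float64(0.03))]
100.0 [(np.float64(-0.16), np.float64(0.03)), (np.float64(-0.32), np.float64(0.08)), (np.float64(-0.48), np.float64(0.13)), (np.float64(-0.64), np.float64(0.19)), (np.float64(-0.79), np.float64(0.26))]
116.0 [(np.float64(-0.15), np.float64(0.08)), (np.float64(-0.29), np.float64(0.16)), (np.float64(-0.43), np.float64(0.26)), (np.float64(-0.56), np.float64(0.36)), (np.float64(-0.69), np.float64(0.46))]
132.0 [(np.float64(-0.12), np.float64(0.11)), (np.float64(-0.23), np.float64(0.24)), (np.float64(-0.34), np.float64(0.36)), (np.float64(-0.44), np.float64(0.5)), (np.float64(-0.53), np.float64(0.64))]
148.0 [(np.float64(-0.08), np.float64(0.14)), (np.float64(-0.16), np.float64(0.29)), (np.float64(-0.23), np.float64(0.44)), (np.float64(-0.29), np.float64(0.6)), (np.float64(-0.34), np.float64(0.76))]
164.0 [(np.float64(-0.04), np.float64(0.16)), (np.float64(-0.07), np.float64(0.32)), (np.float64(-0.1), np.float64(0.49)), (np.float64(-0.11), np.float64(0.66)), (np.float64(-0.12), np.float64(0.82))]
```

>>> apply_moves(commands=[{"xyz": [0,-0.13,-0.1],"yaw": 0,"jaw": -1},{"xyz": [0,-0.27,-0.19],"yaw": 0,"jaw": -1},{"xyz": [0,-0.42,-0.27],"yaw": 0,"jaw": -1},{"xyz": [0,-0.57,-0.35],"yaw": 0,"jaw": -1},{"xyz": [0,-0.72,-0.41],"yaw": 0,"jaw": -1}])

```text
time_s: 5.15
tcp_pos: [492.4, 222.7, 313.2]
orientation: [-0.179, -3.136, -0.0]
force: [-0.5, 0.4, -7.8]
finger_gap: 10.6
grasp_force: 58.2
```

>>> apply_moves(commands=[{"xyz": [0,-0.16,-0.06],"yaw": 0,"jaw": -1},{"xyz": [0,-0.31,-0.11],"yaw": 0,"jaw": -1},{"xyz": [0,-0.48,-0.15],"yaw": 0,"jaw": -1},{"xyz": [0,-0.64,-0.18],"yaw": 0,"jaw": -1},{"xyz": [0,-0.8,-0.2],"yaw": 0,"jaw": -1}])

```text
time_s: 5.57
tcp_pos: [483.3, 143.7, 333.1]
orientation: [0.178, 3.136, 0.003]
force: [1.3, 2.7, -10.4]
finger_gap: 10.6
grasp_force: 58.4
```

>>> apply_moves(commands=[{"xyz": [0,-0.17,0],"yaw": 0,"jaw": -1},{"xyz": [0,-0.33,0],"yaw": 0,"jaw": -1},{"xyz": [0,-0.5,0.01],"yaw": 0,"jaw": -1},{"xyz": [0,-0.66,0.03],"yaw": 0,"jaw": -1},{"xyz": [0,-0.83,0.06],"yaw": 0,"jaw": -1}])

```text
time_s: 5.98
tcp_pos: [474.0, 61.7, 330.7]
orientation: [0.177, 3.13, 0.004]
force: [-1.9, 2.7, 1.0]
finger_gap: 10.3
grasp_force: 58.7
```

>>> apply_moves(commands=[{"xyz": [0,-0.16,0.03],"yaw": 0,"jaw": -1},{"xyz": [0,-0.32,0.08],"yaw": 0,"jaw": -1},{"xyz": [0,-0.48,0.13],"yaw": 0,"jaw": -1},{"xyz": [0,-0.64,0.19],"yaw": 0,"jaw": -1},{"xyz": [0,-0.79,0.26],"yaw": 0,"jaw": -1}])

```text
time_s: 6.4
tcp_pos: [465.0, -17.2, 304.0]
orientation: [0.179, 3.13, 0.001]
force: [-1.2, 2.2, 0.7]
finger_gap: 10.1
grasp_force: 59.5
```

>>> apply_moves(commands=[{"xyz": [0,-0.15,0.08],"yaw": 0,"jaw": -1},{"xyz": [0,-0.29,0.16],"yaw": 0,"jaw": -1},{"xyz": [0,-0.43,0.26],"yaw": 0,"jaw": -1},{"xyz": [0,-0.56,0.36],"yaw": 0,"jaw": -1},{"xyz": [0,-0.69,0.46],"yaw": 0,"jaw": -1}])

```text
time_s: 6.82
tcp_pos: [457.4, -85.2, 256.9]
orientation: [0.178, 3.132, 0.002]
force: [-0.9, 3.5, -2.7]
finger_gap: 9.9
grasp_force: 58.3
```

>>> apply_moves(commands=[{"xyz": [0,-0.12,0.11],"yaw": 0,"jaw": -1},{"xyz": [0,-0.23,0.24],"yaw": 0,"jaw": -1},{"xyz": [0,-0.34,0.36],"yaw": 0,"jaw": -1},{"xyz": [0,-0.44,0.5],"yaw": 0,"jaw": -1},{"xyz": [0,-0.53,0.64],"yaw": 0,"jaw": -1}])

```text
time_s: 7.23
tcp_pos: [451.3, -138.4, 191.6]
orientation: [0.179, 3.134, -0.001]
force: [-0.5, 4.0, -0.5]
finger_gap: 10.4
grasp_force: 58.4
```

>>> apply_moves(commands=[{"xyz": [0,-0.08,0.14],"yaw": 0,"jaw": -1},{"xyz": [0,-0.16,0.29],"yaw": 0,"jaw": -1},{"xyz": [0,-0.23,0.44],"yaw": 0,"jaw": -1},{"xyz": [0,-0.29,0.6],"yaw": 0,"jaw": -1},{"xyz": [0,-0.34,0.76],"yaw": 0,"jaw": -1}])

```text
time_s: 7.65
tcp_pos: [447.7, -170.4, 114.7]
orientation: [0.179, 3.135, 0.006]
force: [0.5, 4.3, -0.2]
finger_gap: 9.7
grasp_force: 58.4
```

>>> apply_moves(commands=[{"xyz": [0,-0.04,0.16],"yaw": 0,"jaw": -1},{"xyz": [0,-0.07,0.32],"yaw": 0,"jaw": -1},{"xyz": [0,-0.1,0.49],"yaw": 0,"jaw": -1},{"xyz": [0,-0.11,0.66],"yaw": 0,"jaw": -1},{"xyz": [0,-0.12,0.78],"yaw": 0,"jaw": -1}])

```text
time_s: 8.07
tcp_pos: [447.0, -179.6, 41.3]
orientation: [0.179, 3.136, 0.016]
force: [-28.2, 32.7, 94.7]
finger_gap: 9.8
grasp_force: 71.1
```

The force peaked at the end stop, so I'll ease up and release.

>>> apply_moves(commands=[{"xyz": [0,0,-0.05],"yaw": 0,"jaw": -1},{"xyz": [0,0,-0.05],"yaw": 0,"jaw": -0.2},{"xyz": [0,0,-0.05],"yaw": 0,"jaw": -0.2},{"xyz": [0,0,-0.05],"yaw": 0,"jaw": -0.2},{"xyz": [0,0,-0.05],"yaw": 0,"jaw": -0.2}])

```text
time_s: 8.48
tcp_pos: [446.8, -184.1, 42.1]
orientation: [0.179, 3.135, -0.003]
force: [0.0, 0.1, 0.7]
finger_gap: 34.1
grasp_force: 0.0
```

Run:
```python
from h import *
o=readout.get_obs();print(o['tcp_pos'],phi(),o['finger_gap'],o['grasp_force'],o['force'])
```

```text
[ 446.780575   -184.0701562    42.12686738] 83.46531607294628 34.11907417889535 0.0 [0.02386586 0.12916722 0.66711798]
```

>>> apply_moves(commands=[{"xyz": [0,0,-0.3],"yaw": 0,"jaw": -0.2},{"xyz": [0,0,-0.6],"yaw": 0,"jaw": 0},{"xyz": [0,0,-1],"yaw": 0,"jaw": 1},{"xyz": [0,0,-1],"yaw": 0,"jaw": 1},{"xyz": [0,0,-1],"yaw": 0,"jaw": 1}])

```text
time_s: 8.9
tcp_pos: [448.3, -184.6, 144.9]
orientation: [0.179, 3.129, -0.006]
force: [-0.5, 0.3, -0.0]
finger_gap: 77.1
grasp_force: 0.0
```

>>> apply_moves(commands=[{"xyz": [0.3,0,-0.3],"yaw": 0,"jaw": 1},{"xyz": [0.5,0,-0.6],"yaw": 0,"jaw": 1},{"xyz": [0.5,0,-1],"yaw": 0,"jaw": 1},{"xyz": [0.5,0,-1],"yaw": 0,"jaw": 1},{"xyz": [0.5,0,-1],"yaw": 0,"jaw": 1}])

```text
time_s: 9.32
tcp_pos: [397.4, -178.2, 243.1]
orientation: [0.179, 3.132, -0.004]
force: [1.3, -0.1, -1.5]
finger_gap: 85.3
grasp_force: 0.0
```

>>> apply_moves(commands=[{"xyz": [0.3,0,-0.3],"yaw": 0,"jaw": 1},{"xyz": [0.5,0,-0.6],"yaw": 0,"jaw": 1},{"xyz": [0.5,0,-1],"yaw": 0,"jaw": 1},{"xyz": [0.5,0,-1],"yaw": 0,"jaw": 1},{"xyz": [0.5,0,-1],"yaw": 0,"jaw": 1}])

```text
time_s: 9.73
tcp_pos: [347.5, -172.2, 342.0]
orientation: [0.179, 3.134, -0.002]
force: [0.1, 0.7, -0.2]
finger_gap: 85.5
grasp_force: 0.0
```

Run:
```python
from h import *
o=readout.get_obs();print(o['tcp_pos'],phi(),o['time_s'])
a=save('scene','s1.png');b=save('top','t1.png')
x=cv2.resize(a[30:250,200:420],None,fx=2,fy=2,interpolation=cv2.INTER_CUBIC);
y=cv2.resize(b[140:320,150:400],None,fx=2,fy=2,interpolation=cv2.INTER_CUBIC)
c=np.zeros((440,800,3),np.uint8); 
x=cv2.resize(a[40:215,225:405],None,fx=2.2,fy=2.2,interpolation=cv2.INTER_CUBIC)
y=cv2.resize(b[145:320,160:340],None,fx=2.2,fy=2.2,interpolation=cv2.INTER_CUBIC)
cv2.imwrite('pics/c4.png',cv2.convertScaleAbs(np.hstack([x,y]),alpha=1.4)[:,:,::-1]);print(x.shape)
```

```text
[ 347.54494592 -172.18998972  342.0125588 ] 83.46971861986977 9.7333
(385, 396, 3)
```

View pics/c4.png

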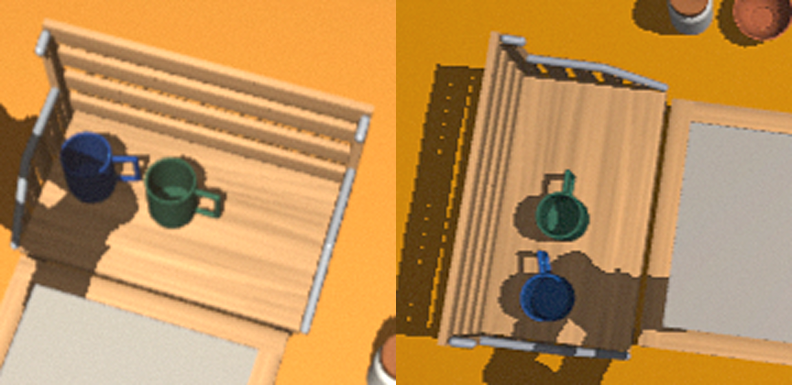

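Only a blue and a green mug are there. The blue rim is at crop (86,152) and the green rim at (172,178), with handles pointing toward +x (image right). The flap lies flat.

```bash
cat >> h.py <<'E'
np.set_printoptions(precision=2,suppress=True)
def mugfit(S,T,z0=30,guess=(450,230,-1.)):
    # S,T: lists of (local point, uv)
    def f(q):
        r=[]
        for cam,L in (('scene',S),('top',T)):
            P=np.array([l[0] for l in L],float)+[0,0,z0]; r.append((proj(cam,world(q,P))-np.array([l[1] for l in L])).ravel())
        return np.concatenate(r)
    r=least_squares(f,guess,x_scale=[100,100,1]);return r.x,r.fun.reshape(-1,2)
E
python3 - <<'E'
from h import *
s=lambda x,y:(x/2.2+225,y/2.2+40)
t=lambda x,y:((x-396)/2.2+160,y/2.2+145)
rim=(0,0,75);ht=(0,61,64)
for n,S,T in (('blue',[(rim,s(86,152)),(ht,s(138,158))],[(rim,t(547,294)),(ht,t(541,253))]),
              ('green',[(rim,s(172,177)),(ht,s(220,195))],[(rim,t(562,213)),(ht,t(569,173))])):
    q,f=mugfit(S,T); print(n,q,np.degrees(q[2])%360,f)
    c=world((0,0,0),[0,0,0]); 
    d=q[:2]-[480.3,116.1];a=1.456;print('cab frame',d@[np.cos(a),np.sin(a)],d@[-np.sin(a),np.cos(a)])
E
```

```text
blue [371.29 252.94  -1.38] 280.86254549814726 [[-0.1   0.73]
 [-0.78  0.01]
 [-0.62  0.52]
 [-0.27 -1.36]]
cab frame 123.45685322223302 123.9671531944531
green [479.93 238.57  -1.68] 263.71533990031975 [[-0.76  0.75]
 [-0.72  0.49]
 [-0.98  0.1 ]
 [-0.52 -1.57]]
cab frame 121.62406643195894 14.392894640743092
```

Run:
```python
from h import *
plan((347.5,-172.2,342,83.5),[(349,-85,300,100.9),(355,5,270,100.9),(360,95,250,100.9),(366,185,240,100.9),(371,253,230,100.9)])
im=cv2.cvtColor(cv2.imread('pics/t0.png'),cv2.COLOR_BGR2HSV)
sub=im[165:300,395:470]
for n,lo,hi in (('blue',100,130),('green',65,95),('red',0,8),('red2',172,180)):
    m=((sub[...,0]>=lo)&(sub[...,0]<=hi)&(sub[...,1]>110)&(sub[...,2]>45)).astype(np.uint8)
    k,_,st,c=cv2.connectedComponentsWithStats(m)
    for i in range(1,k):
        if st[i,4]>2: print(n,c[i]+[395,165],st[i,4])
```

```text
(349, -85, 300, 100.9) -> xyz [0.08 0.87 0.42] yaw -0.145 dist 97
(355, 5, 270, 100.9) -> xyz [-0.23  0.87  0.3 ] yaw 0.0 dist 95
(360, 95, 250, 100.9) -> xyz [-0.22  0.87  0.2 ] yaw 0.0 dist 92
(366, 185, 240, 100.9) -> xyz [-0.23  0.87  0.1 ] yaw 0.0 dist 91
(371, 253, 230, 100.9) -> xyz [-0.18  0.66  0.1 ] yaw 0.0 dist 69
blue [421.17 183.08] 12
blue [442.5  186.75] 4
blue [425.34 197.63] 70
green [428.71 272.82] 17
green [429.71 279.76] 21
red [427. 191.] 3
red [426.96 235.19] 100
red [445.   231.33] 3
red [441.5  298.25] 4
```

>>> apply_moves(commands=[{"xyz": [0.03,0.29,0.14],"yaw": -0.05,"jaw": 1},{"xyz": [0.05,0.58,0.28],"yaw": -0.1,"jaw": 1},{"xyz": [0.08,0.87,0.42],"yaw": -0.145,"jaw": 1},{"xyz": [0.08,0.87,0.42],"yaw": -0.145,"jaw": 1},{"xyz": [0.08,0.87,0.42],"yaw": -0.145,"jaw": 1}])

```text
time_s: 10.25
tcp_pos: [348.2, -82.9, 296.0]
orientation: [0.302, -3.121, -0.004]
force: [-0.6, 0.4, 0.4]
finger_gap: 85.1
grasp_force: 0.0
```

>>> apply_moves(commands=[{"xyz": [-0.08,0.29,0.1],"yaw": 0,"jaw": 1},{"xyz": [-0.15,0.58,0.2],"yaw": 0,"jaw": 1},{"xyz": [-0.23,0.87,0.3],"yaw": 0,"jaw": 1},{"xyz": [-0.23,0.87,0.3],"yaw": 0,"jaw": 1},{"xyz": [-0.23,0.87,0.3],"yaw": 0,"jaw": 1}])

```text
time_s: 10.67
tcp_pos: [355.0, 5.8, 268.0]
orientation: [0.301, -3.124, 0.0]
force: [0.2, 0.6, 0.6]
finger_gap: 85.5
grasp_force: 0.0
```

>>> apply_moves(commands=[{"xyz": [-0.08,0.29,0.07],"yaw": 0,"jaw": 1},{"xyz": [-0.15,0.58,0.14],"yaw": 0,"jaw": 1},{"xyz": [-0.22,0.87,0.2],"yaw": 0,"jaw": 1},{"xyz": [-0.22,0.87,0.2],"yaw": 0,"jaw": 1},{"xyz": [-0.22,0.87,0.2],"yaw": 0,"jaw": 1}])

```text
time_s: 11.08
tcp_pos: [360.6, 94.7, 248.9]
orientation: [0.299, -3.126, 0.002]
force: [0.6, -0.0, -0.1]
finger_gap: 85.3
grasp_force: 0.0
```

>>> apply_moves(commands=[{"xyz": [-0.08,0.29,0.03],"yaw": 0,"jaw": 1},{"xyz": [-0.15,0.58,0.07],"yaw": 0,"jaw": 1},{"xyz": [-0.23,0.87,0.1],"yaw": 0,"jaw": 1},{"xyz": [-0.23,0.87,0.1],"yaw": 0,"jaw": 1},{"xyz": [-0.23,0.87,0.1],"yaw": 0,"jaw": 1}])

```text
time_s: 11.5
tcp_pos: [367.2, 184.0, 239.3]
orientation: [0.297, -3.127, 0.002]
force: [-0.2, -1.1, 0.6]
finger_gap: 85.3
grasp_force: 0.0
```

>>> apply_moves(commands=[{"xyz": [-0.06,0.22,0.03],"yaw": 0,"jaw": 1},{"xyz": [-0.12,0.44,0.07],"yaw": 0,"jaw": 1},{"xyz": [-0.18,0.66,0.1],"yaw": 0,"jaw": 1},{"xyz": [-0.18,0.66,0.1],"yaw": 0,"jaw": 1},{"xyz": [-0.18,0.66,0.1],"yaw": 0,"jaw": 1}])

```text
time_s: 11.92
tcp_pos: [372.5, 251.6, 229.4]
orientation: [0.296, -3.128, 0.002]
force: [-0.2, 0.1, 0.1]
finger_gap: 85.7
grasp_force: 0.0
```

Run:
```python
from h import *
o=readout.get_obs();print(o['tcp_pos'],phi(),o['finger_gap'],o['time_s'])
for c,l in (('blue',(371.3,252.9,-1.38)),('green',(479.9,238.6,-1.68))):
    print(c,proj('wrist',world(l,[[0,0,105],[0,61,94],[0,32,105]])))
save('wrist','w2.png')
```

```text
[372.46 251.65 229.38] 100.81020863386333 85.6824663178072 11.9167
blue [[312.99 203.61]
 [312.88 272.54]
 [312.97 244.41]]
green [[270.24 326.97]
 [253.5  376.21]
 [260.13 358.69]]
```

View pics/w2.png

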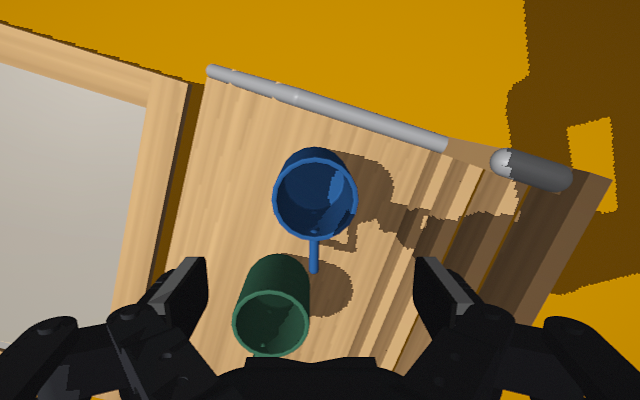

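The blue rim is at (315,199) with its handle straight down in the image at u=314, about 3 mm off the prediction. I'll correct and descend.

>>> apply_moves(commands=[{"xyz": [0.03,0.03,0.25],"yaw": 0,"jaw": 1},{"xyz": [0.03,0.03,0.5],"yaw": 0,"jaw": 1},{"xyz": [0.03,0.03,0.75],"yaw": 0,"jaw": 1},{"xyz": [0.03,0.03,0.9],"yaw": 0,"jaw": 1},{"xyz": [0.03,0.03,0.95],"yaw": 0,"jaw": 1}])

```text
time_s: 12.38
tcp_pos: [367.0, 252.9, 131.7]
orientation: [0.294, -3.123, 0.004]
force: [-0.8, 0.5, -0.4]
finger_gap: 85.1
grasp_force: 0.0
```

>>> apply_moves(commands=[{"xyz": [0,0,0.15],"yaw": 0,"jaw": 1},{"xyz": [0,0,0.3],"yaw": 0,"jaw": 1},{"xyz": [0,0,0.4],"yaw": 0,"jaw": 1},{"xyz": [0,0,0.4],"yaw": 0,"jaw": 1},{"xyz": [0,0,0.4],"yaw": 0,"jaw": 0.6}])

```text
time_s: 12.8
tcp_pos: [368.4, 255.0, 94.8]
orientation: [-0.297, 3.127, -0.0]
force: [0.2, 0.5, 0.5]
finger_gap: 75.7
grasp_force: 0.0
```

>>> apply_moves(commands=[{"xyz": [0,0,0],"yaw": 0,"jaw": 0},{"xyz": [0,0,0],"yaw": 0,"jaw": -1},{"xyz": [0,0,0],"yaw": 0,"jaw": -1},{"xyz": [0,0,0],"yaw": 0,"jaw": -1},{"xyz": [0,0,0],"yaw": 0,"jaw": -1}])

```text
time_s: 13.22
tcp_pos: [369.2, 255.9, 96.0]
orientation: [-0.298, 3.124, 0.001]
force: [-0.5, -1.8, 6.0]
finger_gap: 61.5
grasp_force: 66.1
```

Run:
```python
from h import *
o=readout.get_obs();print(o['tcp_pos'],phi(),o['finger_gap'],o['grasp_force'],o['force'])
D=np.array
P=D([[0,-125,20],[0,0,20],[0,125,20],[-66,-125,233],[-66,0,233],[-66,125,233]])
uv=D([[216,346.2],[266.5,355.5],[318.5,365],[202.7,312.3],[262.5,323],[323.3,334]])
t={2:(425.34,197.63),1:(426.96,235.19),5:(421.17,183.08)}
f=lambda q:np.r_[(proj('scene',world(q,P))-uv).ravel(),(proj('top',world(q,P[list(t)]))-D(list(t.values()))).ravel()]
r=least_squares(f,[512,-357,-1.557],x_scale=[100,100,1]);print(r.x,r.fun.reshape(-1,2))
q=r.x;print('dips',world(q,[[-50,-125,0],[-50,125,0]]),'tips',world(q,[[-66,-125,0],[-66,125,0]]))
```

```text
[369.21 255.89  96.  ] 100.90508969885248 61.45003598806905 66.11528086708859 [-0.47 -1.78  6.  ]
[ 512.45 -356.37   -1.55] [[ 1.55  0.11]
 [ 1.2  -0.02]
 [-0.   -0.24]
 [-0.6  -0.45]
 [-0.4  -0.43]
 [-0.27 -0.54]
 [ 1.09 -0.18]
 [ 1.34  1.22]
 [ 0.38 -0.07]]
dips [[ 386.54 -308.71    0.  ]
 [ 636.49 -304.05    0.  ]] tips [[ 386.24 -292.71    0.  ]
 [ 636.19 -288.05    0.  ]]
```

Run:
```python
from h import *
plan((368.5,255,96-1,100.9),[(368.5,255,195,100.9),(368.5,255,275,100.9),(385,165,275,96),(430,75,275,91.1),(480,-10,275,91.1),(530,-95,275,91.1),(575,-180,275,91.1),(592.3,-245,253,91.1)])
```

```text
(368.5, 255, 195, 100.9) -> xyz [ 0.  0. -1.] yaw 0.0 dist 100
(368.5, 255, 275, 100.9) -> xyz [ 0.   0.  -0.8] yaw 0.0 dist 80
(385, 165, 275, 96) -> xyz [ 0.01 -0.92  0.  ] yaw 0.041 dist 92
(430, 75, 275, 91.1) -> xyz [-0.35 -0.94  0.  ] yaw 0.041 dist 101
(480, -10, 275, 91.1) -> xyz [-0.48 -0.86  0.  ] yaw 0.0 dist 99
(530, -95, 275, 91.1) -> xyz [-0.48 -0.86  0.  ] yaw 0.0 dist 99
(575, -180, 275, 91.1) -> xyz [-0.43 -0.86  0.  ] yaw 0.0 dist 96
(592.3, -245, 253, 91.1) -> xyz [-0.16 -0.65  0.22] yaw 0.0 dist 71
```

>>> apply_moves(commands=[{"xyz": [0,0,-0.1],"yaw": 0,"jaw": -1},{"xyz": [0,0,-0.3],"yaw": 0,"jaw": -1},{"xyz": [0,0,-0.6],"yaw": 0,"jaw": -1},{"xyz": [0,0,-0.9],"yaw": 0,"jaw": -1},{"xyz": [0,0,-1],"yaw": 0,"jaw": -1}])

```text
time_s: 13.63
tcp_pos: [369.5, 256.6, 199.1]
orientation: [-0.298, 3.121, 0.005]
force: [1.5, 1.5, -0.2]
finger_gap: 61.1
grasp_force: 65.6
```

>>> apply_moves(commands=[{"xyz": [0,0,-0.2],"yaw": 0,"jaw": -1},{"xyz": [0,0,-0.4],"yaw": 0,"jaw": -1},{"xyz": [0,0,-0.6],"yaw": 0,"jaw": -1},{"xyz": [0,0,-0.8],"yaw": 0,"jaw": -1},{"xyz": [0,0,-0.8],"yaw": 0,"jaw": -1}])

```text
time_s: 14.05
tcp_pos: [369.2, 256.3, 278.0]
orientation: [-0.298, 3.121, 0.005]
force: [1.1, -0.5, 0.1]
finger_gap: 61.3
grasp_force: 65.6
```

>>> apply_moves(commands=[{"xyz": [0,-0.2,0],"yaw": 0.01,"jaw": -1},{"xyz": [0,-0.4,0],"yaw": 0.02,"jaw": -1},{"xyz": [0,-0.6,0],"yaw": 0.03,"jaw": -1},{"xyz": [0.01,-0.8,0],"yaw": 0.04,"jaw": -1},{"xyz": [0.01,-0.92,0],"yaw": 0.041,"jaw": -1}])

```text
time_s: 14.47
tcp_pos: [383.9, 163.4, 272.0]
orientation: [0.161, -3.134, 0.002]
force: [-1.0, -0.2, -1.5]
finger_gap: 61.2
grasp_force: 65.8
```

>>> apply_moves(commands=[{"xyz": [-0.07,-0.19,0],"yaw": 0.01,"jaw": -1},{"xyz": [-0.14,-0.38,0],"yaw": 0.02,"jaw": -1},{"xyz": [-0.21,-0.57,0],"yaw": 0.03,"jaw": -1},{"xyz": [-0.28,-0.76,0],"yaw": 0.04,"jaw": -1},{"xyz": [-0.35,-0.94,0],"yaw": 0.041,"jaw": -1}])

```text
time_s: 14.88
tcp_pos: [428.7, 74.2, 272.0]
orientation: [0.028, -3.138, -0.0]
force: [1.2, 0.8, -1.0]
finger_gap: 61.0
grasp_force: 65.7
```

>>> apply_moves(commands=[{"xyz": [-0.1,-0.17,0],"yaw": 0,"jaw": -1},{"xyz": [-0.19,-0.34,0],"yaw": 0,"jaw": -1},{"xyz": [-0.29,-0.52,0],"yaw": 0,"jaw": -1},{"xyz": [-0.38,-0.69,0],"yaw": 0,"jaw": -1},{"xyz": [-0.48,-0.86,0],"yaw": 0,"jaw": -1}])

```text
time_s: 15.3
tcp_pos: [478.3, -10.7, 271.9]
orientation: [0.029, -3.138, -0.001]
force: [-0.2, 0.5, -1.4]
finger_gap: 61.1
grasp_force: 65.7
```

>>> apply_moves(commands=[{"xyz": [-0.1,-0.17,0],"yaw": 0,"jaw": -1},{"xyz": [-0.19,-0.34,0],"yaw": 0,"jaw": -1},{"xyz": [-0.29,-0.52,0],"yaw": 0,"jaw": -1},{"xyz": [-0.38,-0.69,0],"yaw": 0,"jaw": -1},{"xyz": [-0.48,-0.86,0],"yaw": 0,"jaw": -1}])

```text
time_s: 15.72
tcp_pos: [528.0, -95.7, 271.7]
orientation: [0.029, -3.138, -0.002]
force: [0.6, -0.2, -1.7]
finger_gap: 61.2
grasp_force: 65.7
```

>>> apply_moves(commands=[{"xyz": [-0.09,-0.17,0],"yaw": 0,"jaw": -1},{"xyz": [-0.17,-0.34,0],"yaw": 0,"jaw": -1},{"xyz": [-0.26,-0.52,0],"yaw": 0,"jaw": -1},{"xyz": [-0.35,-0.69,0],"yaw": 0,"jaw": -1},{"xyz": [-0.43,-0.86,0],"yaw": 0,"jaw": -1}])

```text
time_s: 16.13
tcp_pos: [572.8, -180.8, 271.4]
orientation: [0.029, -3.138, -0.003]
force: [-0.7, 0.1, -1.6]
finger_gap: 61.4
grasp_force: 65.7
```

>>> apply_moves(commands=[{"xyz": [-0.04,-0.15,0.05],"yaw": 0,"jaw": -1},{"xyz": [-0.08,-0.3,0.1],"yaw": 0,"jaw": -1},{"xyz": [-0.12,-0.45,0.15],"yaw": 0,"jaw": -1},{"xyz": [-0.16,-0.6,0.2],"yaw": 0,"jaw": -1},{"xyz": [-0.16,-0.65,0.22],"yaw": 0,"jaw": -1}])

```text
time_s: 16.55
tcp_pos: [589.8, -247.1, 249.8]
orientation: [0.026, -3.139, -0.001]
force: [-1.2, -0.9, -1.1]
finger_gap: 60.9
grasp_force: 65.7
```

Run:
```python
from h import *
o=readout.get_obs();print(o['tcp_pos'],phi(),o['finger_gap'],o['grasp_force'],o['force'],o['time_s'])
a=save('scene','s2.png');b=save('top','t2.png')
x=cv2.resize(a[265:395,270:400],None,fx=3,fy=3,interpolation=cv2.INTER_CUBIC)
y=cv2.resize(b[120:250,330:460],None,fx=3,fy=3,interpolation=cv2.INTER_CUBIC)
cv2.imwrite('pics/c5.png',cv2.convertScaleAbs(np.hstack([x,y]),alpha=1.6)[:,:,::-1])
```

```text
[ 589.83 -247.12  249.79] 90.95717716730384 60.91983206330859 65.74013692501467 [-1.17 -0.92 -1.14] 16.55
```

View pics/c5.png

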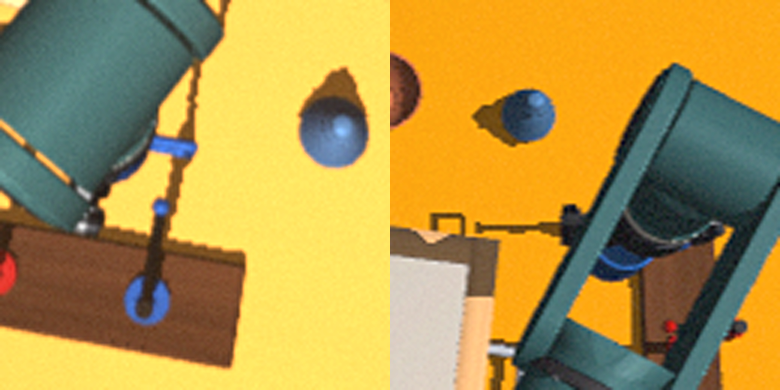

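Run:
```python
from h import *
th=np.radians(-89.0);q=(589.8,-247.1,th)
print(proj('scene',world(q,[[0,64,184+68],[4,64,184+68],[-4,64,184+68],[0,44,184+68],[0,64,184+10]])))
print('obs handle end mid ~(334.7,314.5); ball',proj('scene',[636.2,-288,233]))
for z in (252,233):print(atz('scene',(335.3,314.3),z),atz('scene',(323.7,334),z))
```

```text
[[335.63 313.2 ]
 [335.31 315.24]
 [335.95 311.17]
 [325.74 311.45]
 [334.93 315.33]]
obs handle end mid ~(334.7,314.5); ball [[323.03 333.44]]
[ 653.52 -248.19] [ 637.82 -289.42]
[ 653.74 -246.74] [ 637.71 -288.81]
```

The handle's outer end is at scene (335,314) and the ball at (323.7,334). The hole needs +4 mm in x. Threading slowly.

>>> apply_moves(commands=[{"xyz": [-0.04,0,-0.02],"yaw": 0,"jaw": -1},{"xyz": [-0.04,-0.05,-0.02],"yaw": 0,"jaw": -1},{"xyz": [-0.04,-0.15,-0.02],"yaw": 0,"jaw": -1},{"xyz": [-0.04,-0.25,-0.02],"yaw": 0,"jaw": -1},{"xyz": [-0.04,-0.3,-0.02],"yaw": 0,"jaw": -1}])

```text
time_s: 17.07
tcp_pos: [594.5, -276.3, 254.7]
orientation: [-0.028, 3.141, -0.002]
force: [0.9, -0.7, -1.5]
finger_gap: 61.0
grasp_force: 65.7
```

>>> apply_moves(commands=[{"xyz": [0,-0.05,0],"yaw": 0,"jaw": -1},{"xyz": [0,-0.1,0],"yaw": 0,"jaw": -1},{"xyz": [0,-0.15,0],"yaw": 0,"jaw": -1},{"xyz": [0,-0.2,0],"yaw": 0,"jaw": -1},{"xyz": [0,-0.27,0],"yaw": 0,"jaw": -1}])

```text
time_s: 17.48
tcp_pos: [595.1, -302.0, 254.3]
orientation: [-0.03, 3.141, 0.001]
force: [-0.9, -0.1, -1.6]
finger_gap: 61.1
grasp_force: 65.7
```

Run:
```python
from h import *
o=readout.get_obs();print(o['tcp_pos'],phi(),o['finger_gap'],o['grasp_force'],o['force'],o['time_s'])
a=save('scene','s3.png')
x=cv2.resize(a[290:395,280:380],None,fx=4,fy=4,interpolation=cv2.INTER_CUBIC)
cv2.imwrite('pics/c6.png',cv2.convertScaleAbs(x,alpha=1.6)[:,:,::-1])
```

```text
[ 595.12 -302.05  254.35] 91.08336267350465 61.10701559415912 65.73936227476224 [-0.86 -0.14 -1.65] 17.4833
```

View pics/c6.png

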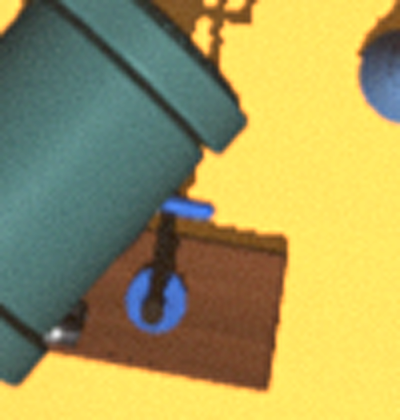

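The handle top spans crop (163–213, 208), over the bar at u≈168, so the bar is through the loop. Lowering now.

>>> apply_moves(commands=[{"xyz": [0,-0.02,0.06],"yaw": 0,"jaw": -1},{"xyz": [0,-0.02,0.12],"yaw": 0,"jaw": -1},{"xyz": [0,-0.02,0.18],"yaw": 0,"jaw": -1},{"xyz": [0,-0.02,0.23],"yaw": 0,"jaw": -1},{"xyz": [0,-0.02,0.23],"yaw": 0,"jaw": -1}])

```text
time_s: 17.95
tcp_pos: [594.8, -303.5, 229.6]
orientation: [0.029, -3.14, -0.001]
force: [-0.5, 0.1, -1.4]
finger_gap: 61.3
grasp_force: 65.7
```

>>> apply_moves(commands=[{"xyz": [0,0,0.01],"yaw": 0,"jaw": -1},{"xyz": [0,0,0.02],"yaw": 0,"jaw": -1},{"xyz": [0,0,0.03],"yaw": 0,"jaw": -1},{"xyz": [0,0,0.04],"yaw": 0,"jaw": -1},{"xyz": [0,0,0.04],"yaw": 0,"jaw": -1}])

```text
time_s: 18.37
tcp_pos: [595.4, -304.2, 228.3]
orientation: [-0.029, 3.14, -0.002]
force: [-0.4, -0.5, 0.3]
finger_gap: 61.4
grasp_force: 66.2
```

>>> apply_moves(commands=[{"xyz": [0,0,0.01],"yaw": 0,"jaw": 0.3},{"xyz": [0,0,0.01],"yaw": 0,"jaw": 0.5},{"xyz": [0,0,0.01],"yaw": 0,"jaw": 0.6},{"xyz": [0,0,0.01],"yaw": 0,"jaw": 0.7},{"xyz": [0,0,0.01],"yaw": 0,"jaw": 0.85}])

```text
time_s: 18.78
tcp_pos: [595.0, -303.6, 225.8]
orientation: [0.029, -3.141, -0.001]
force: [0.3, 0.1, 0.1]
finger_gap: 78.9
grasp_force: 0.0
```

>>> apply_moves(commands=[{"xyz": [0,0,0],"yaw": 0,"jaw": 0.9},{"xyz": [0,0,0],"yaw": 0,"jaw": 0.9},{"xyz": [0,0,0],"yaw": 0,"jaw": 0.9},{"xyz": [0,0,-0.05],"yaw": 0,"jaw": 0.9},{"xyz": [0,0,-0.1],"yaw": 0,"jaw": 0.9}])

```text
time_s: 19.2
tcp_pos: [595.0, -303.7, 236.2]
orientation: [0.029, -3.141, -0.001]
force: [0.4, 0.1, -0.3]
finger_gap: 81.3
grasp_force: 0.0
```

>>> apply_moves(commands=[{"xyz": [0,0,-0.2],"yaw": 0,"jaw": 0.9},{"xyz": [0,0,-0.4],"yaw": 0,"jaw": 0.9},{"xyz": [0,0,-0.6],"yaw": 0,"jaw": 0.9},{"xyz": [0,0,-0.8],"yaw": 0,"jaw": 0.9},{"xyz": [0,0,-0.8],"yaw": 0,"jaw": 0.9}])

```text
time_s: 19.62
tcp_pos: [596.1, -304.5, 323.1]
orientation: [-0.029, 3.132, -0.009]
force: [0.6, 0.6, 0.2]
finger_gap: 81.1
grasp_force: 0.0
```

Run:
```python
from h import *
o=readout.get_obs();print(o['tcp_pos'],phi(),o['finger_gap'],o['force'],o['time_s'])
x,y,z=594.5,-303.5,o['tcp_pos'][2]
plan((x,y,z,91.1),[(580,-210,z,91.1),(555,-115,z,83.7),(535,-25,z,83.7),(515,65,z,83.7),(495,150,z,83.7),(480,238,260,83.7)])
```

```text
[ 596.12 -304.49  323.06] 91.05491107626732 81.07959901858396 [0.61 0.6  0.24] 19.6167
(580, -210, np.float64(323.0648221381022), 91.1) -> xyz [0.13 0.94 0.  ] yaw 0.0 dist 95
(555, -115, np.float64(323.0648221381022), 83.7) -> xyz [0.23 0.95 0.  ] yaw 0.062 dist 98
(535, -25, np.float64(323.0648221381022), 83.7) -> xyz [0.3  0.87 0.  ] yaw 0.0 dist 92
(515, 65, np.float64(323.0648221381022), 83.7) -> xyz [0.3  0.87 0.  ] yaw 0.0 dist 92
(495, 150, np.float64(323.0648221381022), 83.7) -> xyz [0.29 0.82 0.  ] yaw 0.0 dist 87
(480, 238, 260, 83.7) -> xyz [0.25 0.86 0.63] yaw 0.0 dist 109
```

>>> apply_moves(commands=[{"xyz": [0.03,0.24,0],"yaw": 0,"jaw": 0.9},{"xyz": [0.06,0.48,0],"yaw": 0,"jaw": 0.9},{"xyz": [0.1,0.72,0],"yaw": 0,"jaw": 1},{"xyz": [0.13,0.94,0],"yaw": 0,"jaw": 1},{"xyz": [0.13,0.94,0],"yaw": 0,"jaw": 1}])

```text
time_s: 20.03
tcp_pos: [580.0, -206.1, 316.5]
orientation: [-0.036, 3.141, 0.004]
force: [0.5, -0.9, 0.7]
finger_gap: 85.3
grasp_force: 0.0
```

>>> apply_moves(commands=[{"xyz": [0.06,0.24,0],"yaw": 0.02,"jaw": 1},{"xyz": [0.12,0.48,0],"yaw": 0.04,"jaw": 1},{"xyz": [0.17,0.72,0],"yaw": 0.062,"jaw": 1},{"xyz": [0.23,0.95,0],"yaw": 0.062,"jaw": 1},{"xyz": [0.23,0.95,0],"yaw": 0.062,"jaw": 1}])

```text
time_s: 20.45
tcp_pos: [554.9, -112.2, 316.5]
orientation: [0.169, 3.137, 0.003]
force: [0.1, -0.5, 0.9]
finger_gap: 85.7
grasp_force: 0.0
```

>>> apply_moves(commands=[{"xyz": [0.08,0.22,0],"yaw": 0,"jaw": 1},{"xyz": [0.15,0.44,0],"yaw": 0,"jaw": 1},{"xyz": [0.22,0.66,0],"yaw": 0,"jaw": 1},{"xyz": [0.3,0.87,0],"yaw": 0,"jaw": 1},{"xyz": [0.3,0.87,0],"yaw": 0,"jaw": 1}])

```text
time_s: 20.87
tcp_pos: [534.9, -23.2, 316.3]
orientation: [-0.169, -3.137, -0.003]
force: [-0.2, 0.3, 1.0]
finger_gap: 85.0
grasp_force: 0.0
```

>>> apply_moves(commands=[{"xyz": [0.08,0.22,0],"yaw": 0,"jaw": 1},{"xyz": [0.15,0.44,0],"yaw": 0,"jaw": 1},{"xyz": [0.22,0.66,0],"yaw": 0,"jaw": 1},{"xyz": [0.3,0.87,0],"yaw": 0,"jaw": 1},{"xyz": [0.3,0.87,0],"yaw": 0,"jaw": 1}])

```text
time_s: 21.28
tcp_pos: [515.0, 66.1, 316.1]
orientation: [-0.17, -3.137, -0.002]
force: [-0.3, 0.3, 0.4]
finger_gap: 85.2
grasp_force: 0.0
```

>>> apply_moves(commands=[{"xyz": [0.08,0.22,0],"yaw": 0,"jaw": 1},{"xyz": [0.15,0.44,0],"yaw": 0,"jaw": 1},{"xyz": [0.22,0.66,0],"yaw": 0,"jaw": 1},{"xyz": [0.29,0.82,0],"yaw": 0,"jaw": 1},{"xyz": [0.29,0.82,0],"yaw": 0,"jaw": 1}])

```text
time_s: 21.7
tcp_pos: [495.6, 149.9, 316.0]
orientation: [-0.171, -3.137, -0.001]
force: [-0.1, 0.0, -1.1]
finger_gap: 85.4
grasp_force: 0.0
```

>>> apply_moves(commands=[{"xyz": [0.08,0.25,0.2],"yaw": 0,"jaw": 1},{"xyz": [0.16,0.5,0.4],"yaw": 0,"jaw": 1},{"xyz": [0.25,0.86,0.63],"yaw": 0,"jaw": 1},{"xyz": [0.25,0.86,0.63],"yaw": 0,"jaw": 1},{"xyz": [0.25,0.86,0.63],"yaw": 0,"jaw": 1}])

```text
time_s: 22.12
tcp_pos: [480.1, 236.6, 250.7]
orientation: [-0.172, -3.133, 0.005]
force: [0.2, 0.2, 0.5]
finger_gap: 85.4
grasp_force: 0.0
```

Run:
```python
from h import *
o=readout.get_obs();print(o['tcp_pos'],phi(),o['finger_gap'],o['time_s'])
print(proj('wrist',world((479.9,238.6,-1.68),[[0,0,105],[0,61,94],[0,32,105]])))
w=cams.camera('wrist');a=save('scene','s4.png');b=save('top','t4.png')
f=lambda i:cv2.resize(i,None,fx=2,fy=2,interpolation=cv2.INTER_CUBIC)
r=np.hstack([f(a[300:395,270:400]),f(a[60:155,235:340]),f(b[150:245,360:480])])[:, :640]
cv2.imwrite('pics/c7.png',np.vstack([w,cv2.convertScaleAbs(r,alpha=1.5)])[:,:,::-1])
```

```text
[480.06 236.57 250.7 ] 83.71242218111007 85.4498206301301 22.1167
[[314.3  197.29]
 [313.99 262.16]
 [314.19 235.32]]
```

View pics/c7.png

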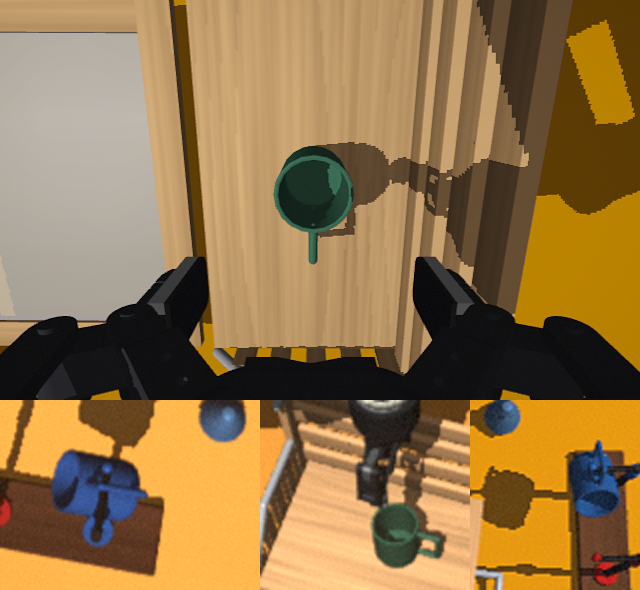

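The blue mug hangs on its hook (bottom-left crop). In the wrist view the green rim is at (314,193) and the handle end at (313,264), so it hasn't moved. Grasping green.

>>> apply_moves(commands=[{"xyz": [0.03,0.02,0.25],"yaw": 0,"jaw": 1},{"xyz": [0.03,0.02,0.5],"yaw": 0,"jaw": 1},{"xyz": [0.03,0.02,0.75],"yaw": 0,"jaw": 1},{"xyz": [0.03,0.02,0.9],"yaw": 0,"jaw": 1},{"xyz": [0.03,0.02,0.95],"yaw": 0,"jaw": 1}])

```text
time_s: 22.68
tcp_pos: [477.3, 237.3, 156.3]
orientation: [-0.178, -3.134, 0.003]
force: [-0.4, -0.2, -0.5]
finger_gap: 85.3
grasp_force: 0.0
```

>>> apply_moves(commands=[{"xyz": [0,0,0.2],"yaw": 0,"jaw": 1},{"xyz": [0,0,0.4],"yaw": 0,"jaw": 1},{"xyz": [0,0,0.58],"yaw": 0,"jaw": 1},{"xyz": [0,0,0.58],"yaw": 0,"jaw": 1},{"xyz": [0,0,0.58],"yaw": 0,"jaw": 1}])

```text
time_s: 23.1
tcp_pos: [478.3, 238.6, 101.1]
orientation: [0.177, 3.136, -0.0]
force: [0.1, -0.2, 0.3]
finger_gap: 85.6
grasp_force: 0.0
```

>>> apply_moves(commands=[{"xyz": [0,0,0.05],"yaw": 0,"jaw": 1},{"xyz": [0,0,0.05],"yaw": 0,"jaw": 0.6},{"xyz": [0,0,0.05],"yaw": 0,"jaw": 0},{"xyz": [0,0,0.05],"yaw": 0,"jaw": -1},{"xyz": [0,0,0.05],"yaw": 0,"jaw": -1}])

```text
time_s: 23.52
tcp_pos: [478.6, 239.5, 97.1]
orientation: [0.175, 3.134, 0.001]
force: [-0.7, -1.0, 4.7]
finger_gap: 61.3
grasp_force: 65.7
```

>>> apply_moves(commands=[{"xyz": [0,0,0],"yaw": 0,"jaw": -1},{"xyz": [0,0,0],"yaw": 0,"jaw": -1},{"xyz": [0,0,-0.1],"yaw": 0,"jaw": -1},{"xyz": [0,0,-0.4],"yaw": 0,"jaw": -1},{"xyz": [0,0,-0.7],"yaw": 0,"jaw": -1}])

```text
time_s: 23.93
tcp_pos: [475.7, 238.9, 163.7]
orientation: [-0.174, -3.131, 0.004]
force: [0.7, 0.5, -1.1]
finger_gap: 61.2
grasp_force: 65.5
```

>>> apply_moves(commands=[{"xyz": [0,0,-0.25],"yaw": 0,"jaw": -1},{"xyz": [0,0,-0.5],"yaw": 0,"jaw": -1},{"xyz": [0,0,-0.75],"yaw": 0,"jaw": -1},{"xyz": [0,0,-1],"yaw": 0,"jaw": -1},{"xyz": [0,0,-1],"yaw": 0,"jaw": -1}])

```text
time_s: 24.35
tcp_pos: [479.2, 240.2, 271.7]
orientation: [0.174, 3.127, 0.007]
force: [0.6, -0.3, 0.7]
finger_gap: 61.3
grasp_force: 65.8
```

Run:
```python
from h import *
o=readout.get_obs();print(o['tcp_pos'],phi(),o['finger_gap'],o['grasp_force'],o['time_s'])
x,y,z=np.round(o['tcp_pos'],0)
plan((x,y,z,83.7),[(465,150,z,87.4),(445,55,z,91.1),(422,-40,z,91.1),(398,-130,z,91.1),(365,-210,z,91.1),(344.5,-248,254,91.1)])
```

```text
[479.18 240.23 271.73] 83.64219039062512 61.27141545544803 65.78440576326102 24.35
(465, 150, np.float64(272.0), 87.4) -> xyz [ 0.04 -0.91  0.  ] yaw -0.031 dist 91
(445, 55, np.float64(272.0), 91.1) -> xyz [ 0.16 -0.96  0.  ] yaw -0.031 dist 97
(422, -40, np.float64(272.0), 91.1) -> xyz [ 0.25 -0.94  0.  ] yaw 0.0 dist 98
(398, -130, np.float64(272.0), 91.1) -> xyz [ 0.26 -0.9   0.  ] yaw 0.0 dist 93
(365, -210, np.float64(272.0), 91.1) -> xyz [ 0.34 -0.79  0.  ] yaw 0.0 dist 87
(344.5, -248, 254, 91.1) -> xyz [ 0.21 -0.38  0.18] yaw 0.0 dist 47
```

>>> apply_moves(commands=[{"xyz": [0.01,-0.2,0],"yaw": -0.01,"jaw": -1},{"xyz": [0.02,-0.4,0],"yaw": -0.02,"jaw": -1},{"xyz": [0.03,-0.6,0],"yaw": -0.03,"jaw": -1},{"xyz": [0.04,-0.8,0],"yaw": -0.031,"jaw": -1},{"xyz": [0.04,-0.91,0],"yaw": -0.031,"jaw": -1}])

```text
time_s: 24.77
tcp_pos: [462.5, 147.8, 263.9]
orientation: [-0.074, -3.138, 0.002]
force: [0.4, -0.5, -1.7]
finger_gap: 61.3
grasp_force: 65.9
```

>>> apply_moves(commands=[{"xyz": [0.03,-0.2,0],"yaw": -0.01,"jaw": -1},{"xyz": [0.06,-0.4,0],"yaw": -0.02,"jaw": -1},{"xyz": [0.1,-0.6,0],"yaw": -0.03,"jaw": -1},{"xyz": [0.13,-0.8,0],"yaw": -0.031,"jaw": -1},{"xyz": [0.16,-0.96,0],"yaw": -0.031,"jaw": -1}])

```text
time_s: 25.18
tcp_pos: [442.4, 53.3, 264.3]
orientation: [0.029, -3.14, -0.0]
force: [0.7, -0.9, -1.4]
finger_gap: 61.4
grasp_force: 65.9
```

>>> apply_moves(commands=[{"xyz": [0.05,-0.19,0],"yaw": 0,"jaw": -1},{"xyz": [0.1,-0.38,0],"yaw": 0,"jaw": -1},{"xyz": [0.15,-0.57,0],"yaw": 0,"jaw": -1},{"xyz": [0.2,-0.76,0],"yaw": 0,"jaw": -1},{"xyz": [0.25,-0.94,0],"yaw": 0,"jaw": -1}])

```text
time_s: 25.6
tcp_pos: [419.2, -40.8, 264.3]
orientation: [0.029, -3.14, -0.001]
force: [-0.1, -0.1, -0.8]
finger_gap: 61.4
grasp_force: 65.9
```

>>> apply_moves(commands=[{"xyz": [0.05,-0.18,0],"yaw": 0,"jaw": -1},{"xyz": [0.1,-0.36,0],"yaw": 0,"jaw": -1},{"xyz": [0.15,-0.54,0],"yaw": 0,"jaw": -1},{"xyz": [0.2,-0.72,0],"yaw": 0,"jaw": -1},{"xyz": [0.26,-0.9,0],"yaw": 0,"jaw": -1}])

```text
time_s: 26.02
tcp_pos: [395.1, -131.2, 264.4]
orientation: [0.029, -3.141, -0.002]
force: [0.9, -1.0, -1.2]
finger_gap: 61.0
grasp_force: 65.9
```

>>> apply_moves(commands=[{"xyz": [0.07,-0.16,0],"yaw": 0,"jaw": -1},{"xyz": [0.14,-0.32,0],"yaw": 0,"jaw": -1},{"xyz": [0.21,-0.48,0],"yaw": 0,"jaw": -1},{"xyz": [0.28,-0.64,0],"yaw": 0,"jaw": -1},{"xyz": [0.34,-0.79,0],"yaw": 0,"jaw": -1}])

```text
time_s: 26.43
tcp_pos: [362.4, -210.7, 264.4]
orientation: [0.029, -3.141, -0.002]
force: [-0.3, -0.5, -1.1]
finger_gap: 61.1
grasp_force: 65.9
```

>>> apply_moves(commands=[{"xyz": [0.06,-0.1,0.05],"yaw": 0,"jaw": -1},{"xyz": [0.12,-0.2,0.1],"yaw": 0,"jaw": -1},{"xyz": [0.18,-0.3,0.15],"yaw": 0,"jaw": -1},{"xyz": [0.21,-0.38,0.18],"yaw": 0,"jaw": -1},{"xyz": [0.21,-0.38,0.18],"yaw": 0,"jaw": -1}])

```text
time_s: 26.85
tcp_pos: [341.9, -249.3, 245.7]
orientation: [0.026, -3.139, -0.003]
force: [0.5, -0.5, -1.2]
finger_gap: 61.0
grasp_force: 65.8
```

Run:
```python
from h import *
o=readout.get_obs();print(o['tcp_pos'],phi(),o['finger_gap'],o['grasp_force'],o['time_s'])
a=save('scene','s5.png');b=save('top','t5.png')
q=(o['tcp_pos'][0],o['tcp_pos'][1],np.radians(phi()-180))
z=o['tcp_pos'][2]-67
P=world(q,[[0,64,z+68],[0,32,z+68]])
print(proj('scene',P),proj('top',P),proj('top',[386.2,-292.7,233]))
x=cv2.resize(a[280:370,170:270],None,fx=4,fy=4,interpolation=cv2.INTER_CUBIC)
y=cv2.resize(b[220:310,370:470],None,fx=4,fy=4,interpolation=cv2.INTER_CUBIC)
cv2.imwrite('pics/c8.png',cv2.convertScaleAbs(np.hstack([x,y]),alpha=1.6)[:,:,::-1])
```

```text
[ 341.89 -249.3   245.7 ] 90.95016245996644 61.02380167343676 65.83595116389915 26.85
[[215.64 291.05]
 [200.4  288.36]] [[409.99 267.27]
 [410.48 279.58]] [[425.83 275.14]]
```

View pics/c8.png

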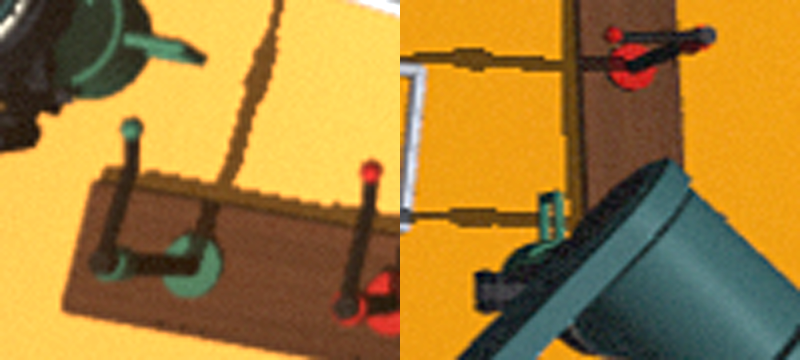

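In the scene crop the handle ends at (205,60) and the green ball is at (131,128). That agrees with the prediction to about 1 mm, so I'll raise 8 mm and thread.

>>> apply_moves(commands=[{"xyz": [-0.02,0,-0.08],"yaw": 0,"jaw": -1},{"xyz": [-0.02,-0.05,-0.08],"yaw": 0,"jaw": -1},{"xyz": [-0.02,-0.15,-0.08],"yaw": 0,"jaw": -1},{"xyz": [-0.02,-0.25,-0.08],"yaw": 0,"jaw": -1},{"xyz": [-0.02,-0.3,-0.08],"yaw": 0,"jaw": -1}])

```text
time_s: 27.37
tcp_pos: [345.4, -280.1, 255.3]
orientation: [-0.028, 3.141, -0.001]
force: [0.3, -0.0, -1.7]
finger_gap: 61.1
grasp_force: 65.8
```

>>> apply_moves(commands=[{"xyz": [0,-0.05,0],"yaw": 0,"jaw": -1},{"xyz": [0,-0.1,0],"yaw": 0,"jaw": -1},{"xyz": [0,-0.15,0],"yaw": 0,"jaw": -1},{"xyz": [0,-0.2,0],"yaw": 0,"jaw": -1},{"xyz": [0,-0.28,0],"yaw": 0,"jaw": -1}])

```text
time_s: 27.78
tcp_pos: [345.7, -306.9, 255.3]
orientation: [-0.03, 3.141, 0.001]
force: [-0.2, -1.0, -1.5]
finger_gap: 61.4
grasp_force: 65.8
```

>>> apply_moves(commands=[{"xyz": [0,-0.02,0.06],"yaw": 0,"jaw": -1},{"xyz": [0,-0.02,0.12],"yaw": 0,"jaw": -1},{"xyz": [0,-0.02,0.17],"yaw": 0,"jaw": -1},{"xyz": [0,-0.02,0.2],"yaw": 0,"jaw": -1},{"xyz": [0,-0.02,0.2],"yaw": 0,"jaw": -1}])

```text
time_s: 28.2
tcp_pos: [345.3, -307.9, 233.8]
orientation: [0.029, -3.14, -0.003]
force: [-0.3, 0.6, -2.0]
finger_gap: 61.4
grasp_force: 65.8
```

>>> apply_moves(commands=[{"xyz": [0,0,0.02],"yaw": 0,"jaw": -1},{"xyz": [0,0,0.04],"yaw": 0,"jaw": -1},{"xyz": [0,0,0.05],"yaw": 0,"jaw": -1},{"xyz": [0,0,0.06],"yaw": 0,"jaw": -1},{"xyz": [0,0,0.06],"yaw": 0,"jaw": -1}])

```text
time_s: 28.62
tcp_pos: [345.9, -308.9, 229.6]
orientation: [-0.029, 3.141, -0.001]
force: [0.3, -0.1, -1.4]
finger_gap: 61.1
grasp_force: 66.1
```

>>> apply_moves(commands=[{"xyz": [0,0,0.01],"yaw": 0,"jaw": -1},{"xyz": [0,0,0.02],"yaw": 0,"jaw": -1},{"xyz": [0,0,0.02],"yaw": 0,"jaw": -1},{"xyz": [0,0,0.02],"yaw": 0,"jaw": -1},{"xyz": [0,0,0.02],"yaw": 0,"jaw": -1}])

```text
time_s: 29.03
tcp_pos: [346.2, -309.5, 228.3]
orientation: [-0.028, 3.14, -0.004]
force: [-0.4, -3.5, 4.2]
finger_gap: 61.2
grasp_force: 66.6
```

Contact made; release and retreat.

>>> apply_moves(commands=[{"xyz": [0,0,0],"yaw": 0,"jaw": 0.3},{"xyz": [0,0,0],"yaw": 0,"jaw": 0.5},{"xyz": [0,0,0],"yaw": 0,"jaw": 0.6},{"xyz": [0,0,0],"yaw": 0,"jaw": 0.7},{"xyz": [0,0,0],"yaw": 0,"jaw": 0.85}])

```text
time_s: 29.45
tcp_pos: [345.4, -308.0, 226.3]
orientation: [0.03, -3.14, -0.004]
force: [0.8, -0.1, 0.4]
finger_gap: 78.6
grasp_force: 0.0
```

>>> apply_moves(commands=[{"xyz": [0,0,0],"yaw": 0,"jaw": 0.9},{"xyz": [0,0,0],"yaw": 0,"jaw": 0.9},{"xyz": [0,0,0],"yaw": 0,"jaw": 0.9},{"xyz": [0,0,-0.05],"yaw": 0,"jaw": 0.9},{"xyz": [0,0,-0.1],"yaw": 0,"jaw": 0.9}])

```text
time_s: 29.87
tcp_pos: [345.6, -308.5, 237.4]
orientation: [0.029, -3.141, -0.001]
force: [-0.5, -0.2, 0.1]
finger_gap: 81.1
grasp_force: 0.0
```

>>> apply_moves(commands=[{"xyz": [0,0,-0.2],"yaw": 0,"jaw": 0.9},{"xyz": [0,0,-0.4],"yaw": 0,"jaw": 0.9},{"xyz": [0,0,-0.6],"yaw": 0,"jaw": 0.9},{"xyz": [0,0,-0.8],"yaw": 0,"jaw": 0.9},{"xyz": [0,0,-0.8],"yaw": 0,"jaw": 0.9}])

```text
time_s: 30.28
tcp_pos: [346.7, -309.8, 323.0]
orientation: [-0.029, 3.135, -0.011]
force: [-0.0, 0.1, 1.0]
finger_gap: 81.0
grasp_force: 0.0
```

Run:
```python
from h import *
o=readout.get_obs();print(o['tcp_pos'],phi(),o['finger_gap'],o['force'],o['time_s'])
x,y,z=np.round(o['tcp_pos'],0)
plan((x,y,z,91.1),[(400,-240,230,83.5),(447.5,-183,140,83.5),(447.5,-183,45,83.5)])
```

```text
[ 346.73 -309.8   322.97] 91.05796187314469 81.01418753986185 [-0.01  0.14  0.99] 30.2833
(400, -240, 230, 83.5) -> xyz [-0.54  0.69  0.93] yaw 0.063 dist 128
(447.5, -183, 140, 83.5) -> xyz [-0.41  0.62  0.9 ] yaw 0.0 dist 117
(447.5, -183, 45, 83.5) -> xyz [0.   0.   0.95] yaw 0.0 dist 95
```

>>> apply_moves(commands=[{"xyz": [-0.13,0.25,0],"yaw": 0.02,"jaw": 0.6},{"xyz": [-0.3,0.5,0],"yaw": 0.04,"jaw": 0},{"xyz": [-0.5,0.75,0],"yaw": 0.063,"jaw": -0.2},{"xyz": [-0.55,0.93,0],"yaw": 0.063,"jaw": -0.2},{"xyz": [-0.55,0.93,0],"yaw": 0.063,"jaw": -0.2}])

```text
time_s: 30.7
tcp_pos: [399.9, -211.8, 317.2]
orientation: [0.171, 3.136, 0.003]
force: [-0.6, -0.9, -0.0]
finger_gap: 34.2
grasp_force: 0.0
```

Run:
```python
from h import *
o=readout.get_obs();print(o['tcp_pos'],phi(),o['finger_gap'],o['force'],o['time_s'])
x,y,z=np.round(o['tcp_pos'],0)
plan((x,y,z,83.5),[(447.5,-183,240,83.5),(447.5,-183,145,83.5)])
a=save('scene','s6.png');b=save('top','t6.png')
f=lambda i,k:cv2.resize(i,None,fx=k,fy=k,interpolation=cv2.INTER_CUBIC)
c1=f(a[200:400,180:360],2.2);c2=f(b[150:350,280:460],2.2)
cv2.imwrite('pics/c9.png',cv2.convertScaleAbs(np.hstack([c1,c2]),alpha=1.6)[:,:,::-1])
```

```text
[ 399.93 -211.81  317.24] 83.77154783924202 34.217290562422775 [-0.59 -0.86 -0.03] 30.7
(447.5, -183, 240, 83.5) -> xyz [-0.44  0.34  0.77] yaw 0.0 dist 95
(447.5, -183, 145, 83.5) -> xyz [0.   0.   0.95] yaw 0.0 dist 95
```

View pics/c9.png

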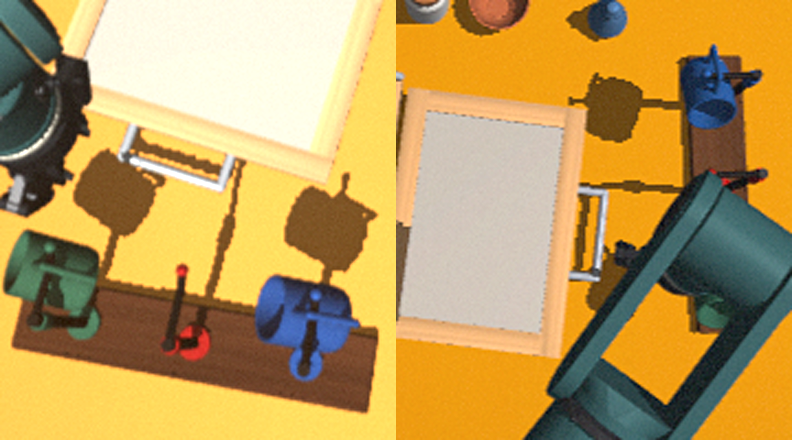

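Both mugs hang and the flap is level, with its handle bar from scene (238,270) to (282,284). I'll locate the bar for the regrip.

Run:
```python
from h import *
for z in (35,41): print(atz('scene',(128/2.2+180,155/2.2+200),z),atz('scene',(225/2.2+180,185/2.2+200),z),atz('top',((603-396)/2.2+280,190/2.2+150),z),atz('top',((596-396)/2.2+280,276/2.2+150),z))
```

```text
[ 394.52 -171.42] [ 511.92 -184.02] [ 508.91 -183.24] [ 388.27 -172.27]
[ 395.83 -172.2 ] [ 512.61 -184.73] [ 508.26 -182.42] [ 388.13 -171.5 ]
```

>>> apply_moves(commands=[{"xyz": [-0.15,0.1,0.2],"yaw": 0,"jaw": -0.2},{"xyz": [-0.3,0.2,0.4],"yaw": 0,"jaw": -0.2},{"xyz": [-0.44,0.34,0.6],"yaw": 0,"jaw": -0.2},{"xyz": [-0.44,0.34,0.77],"yaw": 0,"jaw": -0.2},{"xyz": [-0.44,0.34,0.77],"yaw": 0,"jaw": -0.2}])

```text
time_s: 31.22
tcp_pos: [444.9, -185.6, 235.5]
orientation: [-0.178, -3.128, -0.005]
force: [-1.1, 0.1, -0.3]
finger_gap: 34.2
grasp_force: 0.0
```

>>> apply_moves(commands=[{"xyz": [0,0,0.3],"yaw": 0,"jaw": -0.2},{"xyz": [0,0,0.6],"yaw": 0,"jaw": -0.2},{"xyz": [0,0,0.9],"yaw": 0,"jaw": -0.2},{"xyz": [0,0,0.9],"yaw": 0,"jaw": -0.2},{"xyz": [0,0,0.9],"yaw": 0,"jaw": -0.2}])

```text
time_s: 31.63
tcp_pos: [445.5, -186.5, 149.8]
orientation: [-0.181, -3.134, -0.002]
force: [0.6, 0.0, 1.2]
finger_gap: 34.0
grasp_force: 0.0
```

>>> apply_moves(commands=[{"xyz": [0,0.08,0.25],"yaw": 0,"jaw": -0.2},{"xyz": [0,0.08,0.5],"yaw": 0,"jaw": -0.2},{"xyz": [0,0.08,0.75],"yaw": 0,"jaw": -0.2},{"xyz": [0,0.08,0.95],"yaw": 0,"jaw": -0.2},{"xyz": [0,0.08,1],"yaw": 0,"jaw": -0.2}])

```text
time_s: 32.05
tcp_pos: [447.2, -178.4, 50.0]
orientation: [-0.179, -3.135, -0.001]
force: [-0.3, 0.5, 0.2]
finger_gap: 33.9
grasp_force: 0.0
```

>>> apply_moves(commands=[{"xyz": [0,0,0.05],"yaw": 0,"jaw": -0.2},{"xyz": [0,0,0.05],"yaw": 0,"jaw": -0.5},{"xyz": [0,0,0.05],"yaw": 0,"jaw": -1},{"xyz": [0,0,0.05],"yaw": 0,"jaw": -1},{"xyz": [0,0,0.05],"yaw": 0,"jaw": -1}])

```text
time_s: 32.47
tcp_pos: [448.9, -179.3, 47.7]
orientation: [0.178, 3.133, -0.005]
force: [-0.4, -3.4, 5.1]
finger_gap: 9.7
grasp_force: 58.8
```

>>> apply_moves(commands=[{"xyz": [0,0,0],"yaw": 0,"jaw": -1},{"xyz": [0,0,0],"yaw": 0,"jaw": -1},{"xyz": [0,0,0],"yaw": 0,"jaw": -1},{"xyz": [0,0,0],"yaw": 0,"jaw": -1},{"xyz": [0,0,0],"yaw": 0,"jaw": -1}])

```text
time_s: 32.88
tcp_pos: [448.9, -179.4, 47.7]
orientation: [0.178, 3.133, -0.005]
force: [-0.8, -2.8, 6.3]
finger_gap: 9.4
grasp_force: 59.0
```

Run:
```python
import numpy as np
for a0 in range(180,52,-16):
    a=np.radians(a0-3.2*np.arange(1,6));b=np.radians(a0)
    print(a0,[(float(round(2.98*(np.cos(x)-np.cos(b)),2)),float(round(-2.98*(np.sin(x)-np.sin(b)),2))) for x in a])
```

```text
180 [(0.0, -0.17), (0.02, -0.33), (0.04, -0.5), (0.07, -0.66), (0.12, -0.82)]
164 [(0.05, -0.16), (0.11, -0.31), (0.18, -0.47), (0.25, -0.61), (0.34, -0.76)]
148 [(0.09, -0.14), (0.19, -0.27), (0.3, -0.4), (0.41, -0.52), (0.53, -0.64)]
132 [(0.13, -0.11), (0.26, -0.21), (0.4, -0.3), (0.54, -0.39), (0.69, -0.46)]
116 [(0.15, -0.07), (0.31, -0.13), (0.46, -0.18), (0.63, -0.22), (0.79, -0.26)]
100 [(0.16, -0.02), (0.33, -0.04), (0.5, -0.05), (0.66, -0.04), (0.83, -0.03)]
84 [(0.16, 0.02), (0.33, 0.05), (0.49, 0.09), (0.65, 0.14), (0.8, 0.2)]
68 [(0.15, 0.07), (0.3, 0.14), (0.45, 0.22), (0.58, 0.32), (0.72, 0.41)]
```

>>> apply_moves(commands=[{"xyz": [0,0,-0.17],"yaw": 0,"jaw": -1},{"xyz": [0,0.02,-0.33],"yaw": 0,"jaw": -1},{"xyz": [0,0.04,-0.5],"yaw": 0,"jaw": -1},{"xyz": [0,0.07,-0.66],"yaw": 0,"jaw": -1},{"xyz": [0,0.12,-0.82],"yaw": 0,"jaw": -1}])

```text
time_s: 33.3
tcp_pos: [450.0, -168.4, 128.9]
orientation: [0.179, 3.132, -0.01]
force: [3.0, -9.3, -1.9]
finger_gap: 9.6
grasp_force: 58.5
```

>>> apply_moves(commands=[{"xyz": [0,0.05,-0.16],"yaw": 0,"jaw": -1},{"xyz": [0,0.11,-0.31],"yaw": 0,"jaw": -1},{"xyz": [0,0.18,-0.47],"yaw": 0,"jaw": -1},{"xyz": [0,0.25,-0.61],"yaw": 0,"jaw": -1},{"xyz": [0,0.34,-0.76],"yaw": 0,"jaw": -1}])

```text
time_s: 33.72
tcp_pos: [453.8, -135.9, 205.7]
orientation: [0.181, 3.131, -0.015]
force: [1.5, -10.0, 0.6]
finger_gap: 9.2
grasp_force: 58.4
```

>>> apply_moves(commands=[{"xyz": [0,0.09,-0.14],"yaw": 0,"jaw": -1},{"xyz": [0,0.19,-0.27],"yaw": 0,"jaw": -1},{"xyz": [0,0.3,-0.4],"yaw": 0,"jaw": -1},{"xyz": [0,0.41,-0.52],"yaw": 0,"jaw": -1},{"xyz": [0,0.53,-0.64],"yaw": 0,"jaw": -1}])

```text
time_s: 34.13
tcp_pos: [459.7, -83.6, 271.3]
orientation: [0.184, 3.129, -0.018]
force: [1.0, -11.3, 5.7]
finger_gap: 9.5
grasp_force: 58.6
```

>>> apply_moves(commands=[{"xyz": [0,0.13,-0.11],"yaw": 0,"jaw": -1},{"xyz": [0,0.26,-0.21],"yaw": 0,"jaw": -1},{"xyz": [0,0.4,-0.3],"yaw": 0,"jaw": -1},{"xyz": [0,0.54,-0.39],"yaw": 0,"jaw": -1},{"xyz": [0,0.69,-0.46],"yaw": 0,"jaw": -1}])

```text
time_s: 34.55
tcp_pos: [467.7, -14.6, 319.6]
orientation: [0.185, 3.125, -0.016]
force: [-1.5, -11.9, 17.0]
finger_gap: 9.4
grasp_force: 61.6
```

>>> apply_moves(commands=[{"xyz": [0,0.15,-0.07],"yaw": 0,"jaw": -1},{"xyz": [0,0.31,-0.13],"yaw": 0,"jaw": -1},{"xyz": [0,0.46,-0.18],"yaw": 0,"jaw": -1},{"xyz": [0,0.63,-0.22],"yaw": 0,"jaw": -1},{"xyz": [0,0.79,-0.26],"yaw": 0,"jaw": -1}])

```text
time_s: 34.97
tcp_pos: [476.8, 66.3, 345.0]
orientation: [0.181, 3.124, -0.005]
force: [2.5, -1.9, -9.3]
finger_gap: 8.9
grasp_force: 60.1
```

>>> apply_moves(commands=[{"xyz": [0,0.16,-0.02],"yaw": 0,"jaw": -1},{"xyz": [0,0.33,-0.04],"yaw": 0,"jaw": -1},{"xyz": [0,0.5,-0.05],"yaw": 0,"jaw": -1},{"xyz": [0,0.66,-0.04],"yaw": 0,"jaw": -1},{"xyz": [0,0.83,-0.03],"yaw": 0,"jaw": -1}])

```text
time_s: 35.38
tcp_pos: [486.3, 149.9, 345.9]
orientation: [0.18, 3.127, -0.0]
force: [2.7, -2.9, 4.0]
finger_gap: 9.2
grasp_force: 64.8
```

>>> apply_moves(commands=[{"xyz": [0,0.16,0.03],"yaw": 0,"jaw": -1},{"xyz": [0,0.33,0.07],"yaw": 0,"jaw": -1},{"xyz": [0,0.49,0.12],"yaw": 0,"jaw": -1},{"xyz": [0,0.65,0.17],"yaw": 0,"jaw": -1},{"xyz": [0,0.8,0.23],"yaw": 0,"jaw": -1}])

```text
time_s: 35.8
tcp_pos: [495.8, 230.7, 322.9]
orientation: [0.177, 3.127, 0.005]
force: [5.6, -0.3, 6.4]
finger_gap: 9.1
grasp_force: 67.9
```

>>> apply_moves(commands=[{"xyz": [0,0.15,0.07],"yaw": 0,"jaw": -1},{"xyz": [0,0.3,0.14],"yaw": 0,"jaw": -1},{"xyz": [0,0.45,0.22],"yaw": 0,"jaw": -1},{"xyz": [0,0.52,0.27],"yaw": 0,"jaw": -1},{"xyz": [0,0.58,0.32],"yaw": 0,"jaw": -1}])

```text
time_s: 36.22
tcp_pos: [501.8, 289.6, 289.7]
orientation: [0.174, 3.13, 0.008]
force: [3.6, 3.5, 9.6]
finger_gap: 9.6
grasp_force: 68.3
```

>>> apply_moves(commands=[{"xyz": [0,0.03,0.02],"yaw": 0,"jaw": -1},{"xyz": [0,0.06,0.04],"yaw": 0,"jaw": -1},{"xyz": [0,0.09,0.06],"yaw": 0,"jaw": -1},{"xyz": [0,0.12,0.09],"yaw": 0,"jaw": -1},{"xyz": [0,0.14,0.11],"yaw": 0,"jaw": -1}])

```text
time_s: 36.63
tcp_pos: [502.9, 303.4, 278.7]
orientation: [0.176, 3.132, 0.01]
force: [2.5, 4.9, 8.3]
finger_gap: 9.2
grasp_force: 69.1
```

>>> apply_moves(commands=[{"xyz": [0,0.02,0.02],"yaw": 0,"jaw": -1},{"xyz": [0,0.05,0.05],"yaw": 0,"jaw": -1},{"xyz": [0,0.07,0.07],"yaw": 0,"jaw": -1},{"xyz": [0,0.1,0.09],"yaw": 0,"jaw": -1},{"xyz": [0,0.12,0.11],"yaw": 0,"jaw": -1}])

```text
time_s: 37.05
tcp_pos: [504.7, 315.2, 267.9]
orientation: [0.175, 3.13, 0.01]
force: [4.3, 4.2, 6.1]
finger_gap: 9.5
grasp_force: 69.8
```

>>> apply_moves(commands=[{"xyz": [0,0.01,0.01],"yaw": 0,"jaw": -1},{"xyz": [0,0.02,0.02],"yaw": 0,"jaw": -1},{"xyz": [0,0.03,0.03],"yaw": 0,"jaw": -1},{"xyz": [0,0.04,0.04],"yaw": 0,"jaw": -1},{"xyz": [0,0.05,0.05],"yaw": 0,"jaw": -1}])

```text
time_s: 37.47
tcp_pos: [505.3, 320.4, 263.0]
orientation: [0.175, 3.13, 0.011]
force: [5.2, 4.3, 7.8]
finger_gap: 9.4
grasp_force: 69.8
```

Still no end stop, so I'll go on in small steps.

>>> apply_moves(commands=[{"xyz": [0,0.01,0.01],"yaw": 0,"jaw": -1},{"xyz": [0,0.02,0.02],"yaw": 0,"jaw": -1},{"xyz": [0,0.03,0.03],"yaw": 0,"jaw": -1},{"xyz": [0,0.035,0.035],"yaw": 0,"jaw": -1},{"xyz": [0,0.035,0.035],"yaw": 0,"jaw": -1}])

```text
time_s: 37.88
tcp_pos: [505.7, 324.0, 259.5]
orientation: [0.174, 3.13, 0.011]
force: [4.9, 4.7, 6.7]
finger_gap: 9.6
grasp_force: 69.8
```

>>> apply_moves(commands=[{"xyz": [0,0.01,0.01],"yaw": 0,"jaw": -1},{"xyz": [0,0.02,0.02],"yaw": 0,"jaw": -1},{"xyz": [0,0.02,0.02],"yaw": 0,"jaw": -1},{"xyz": [0,0.02,0.02],"yaw": 0,"jaw": -1},{"xyz": [0,0.02,0.02],"yaw": 0,"jaw": -1}])

```text
time_s: 38.3
tcp_pos: [505.9, 325.8, 257.6]
orientation: [0.175, 3.13, 0.011]
force: [4.1, 4.5, 6.9]
finger_gap: 9.5
grasp_force: 69.8
```

>>> apply_moves(commands=[{"xyz": [0,0.01,0.01],"yaw": 0,"jaw": -1},{"xyz": [0,0.015,0.015],"yaw": 0,"jaw": -1},{"xyz": [0,0.02,0.02],"yaw": 0,"jaw": -1},{"xyz": [0,0.02,0.02],"yaw": 0,"jaw": -1},{"xyz": [0,0.02,0.02],"yaw": 0,"jaw": -1}])

```text
time_s: 38.72
tcp_pos: [506.0, 326.0, 257.6]
orientation: [0.177, 3.129, 0.006]
force: [0.6, -0.9, 12.6]
finger_gap: 9.4
grasp_force: 70.5
```

>>> apply_moves(commands=[{"xyz": [0,0.01,0.01],"yaw": 0,"jaw": -1},{"xyz": [0,0.015,0.015],"yaw": 0,"jaw": -1},{"xyz": [0,0.02,0.02],"yaw": 0,"jaw": -1},{"xyz": [0,0.02,0.02],"yaw": 0,"jaw": -1},{"xyz": [0,0.02,0.02],"yaw": 0,"jaw": -1}])

```text
time_s: 39.13
tcp_pos: [506.0, 326.1, 257.5]
orientation: [0.179, 3.129, 0.001]
force: [-0.9, -6.6, 18.4]
finger_gap: 9.8
grasp_force: 71.2
```

The end stop is firm: position held while force rose to about 19 N. The flap is shut, so I'll release and lift.

>>> apply_moves(commands=[{"xyz": [0,-0.01,-0.01],"yaw": 0,"jaw": -0.2},{"xyz": [0,-0.01,-0.01],"yaw": 0,"jaw": -0.2},{"xyz": [0,-0.01,-0.01],"yaw": 0,"jaw": -0.2},{"xyz": [0,-0.01,-0.01],"yaw": 0,"jaw": -0.2},{"xyz": [0,-0.01,-0.01],"yaw": 0,"jaw": -0.2}])

```text
time_s: 39.55
tcp_pos: [504.4, 326.4, 250.3]
orientation: [-0.177, -3.134, 0.001]
force: [-0.5, 0.7, 0.4]
finger_gap: 33.9
grasp_force: 0.0
```

>>> apply_moves(commands=[{"xyz": [0,0,-0.1],"yaw": 0,"jaw": -0.2},{"xyz": [0,0,-0.4],"yaw": 0,"jaw": -0.2},{"xyz": [0,0,-0.7],"yaw": 0,"jaw": -0.2},{"xyz": [0,0,-1],"yaw": 0,"jaw": -0.2},{"xyz": [0,0,-1],"yaw": 0,"jaw": -0.2}])

```text
time_s: 39.97
tcp_pos: [506.1, 327.1, 360.5]
orientation: [0.177, 3.125, 0.011]
force: [-1.2, -0.7, 1.4]
finger_gap: 34.0
grasp_force: 0.0
```

>>> apply_moves(commands=[{"xyz": [0.25,0.2,0],"yaw": 0,"jaw": -0.2},{"xyz": [0.5,0.4,0],"yaw": 0,"jaw": -0.2},{"xyz": [0.75,0.6,0],"yaw": 0,"jaw": -0.2},{"xyz": [1,0.8,0],"yaw": 0,"jaw": -0.2},{"xyz": [1,0.8,0],"yaw": 0,"jaw": -0.2}])

```text
time_s: 40.38
tcp_pos: [410.6, 420.8, 352.2]
orientation: [-0.167, -3.135, -0.004]
force: [0.1, 0.0, 0.2]
finger_gap: 34.0
grasp_force: 0.0
```

>>> apply_moves(commands=[{"xyz": [0.25,0.1,0],"yaw": 0,"jaw": -0.2},{"xyz": [0.5,0.2,0],"yaw": 0,"jaw": -0.2},{"xyz": [0.75,0.3,0],"yaw": 0,"jaw": -0.2},{"xyz": [1,0.4,0],"yaw": 0,"jaw": -0.2},{"xyz": [1,0.4,0],"yaw": 0,"jaw": -0.2}])

```text
time_s: 40.8
tcp_pos: [316.3, 470.0, 352.4]
orientation: [-0.169, -3.135, -0.003]
force: [0.1, -0.6, -0.0]
finger_gap: 34.0
grasp_force: 0.0
```

Run:
```python
from h import *
o=readout.get_obs();print(o['tcp_pos'],o['force'],o['time_s'])
a=save('scene','s7.png')
q=(480.3,116.1,1.456)
print(proj('scene',world(q,[[210.7,60,245.7],[210.7,-60,245.7]])))
cv2.imwrite('pics/c10.png',cv2.convertScaleAbs(cv2.resize(a[30:400,170:430],None,fx=1.6,fy=1.6,interpolation=cv2.INTER_CUBIC),alpha=1.4)[:,:,::-1])
```

```text
[316.26 469.97 352.44] [ 0.09 -0.56 -0.  ] 40.8
[[293.52  57.44]
 [340.59  69.93]]
```

View pics/c10.png

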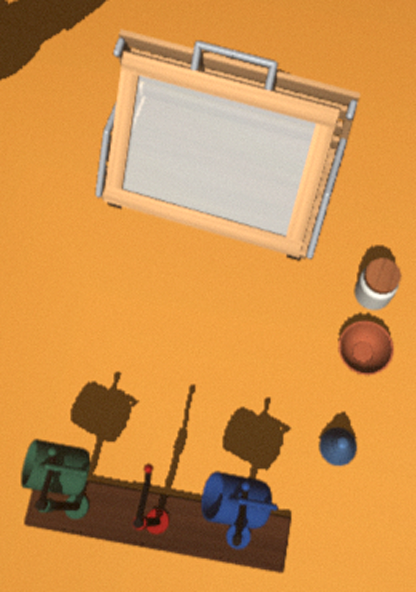

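The flap is shut: the bar is at (294,59)–(341,71), within about 1 px of the shut prediction. Both mugs hang on their hooks and the bystanders haven't moved.

```bash
python3 -c "
from station import arm
print(arm.close_job())"
```

```text
the job is handed in; nothing more can be done
None
```

The job is handed in at about 41 s: only a blue and a green mug were in the cabinet, each now hangs on its own-coloured hook, the flap is fully shut, and the jar, bowl and bird were left alone; the wrist force peaked at about 104 N when the flap met its lower stop, under the 120 N limit.

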